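# Pin a pump cassette into its cradle

### The arm

A 6-joint arm with a two-finger parallel gripper is mounted at the origin on the work surface. World frame = base frame: x ahead of the robot, y to its left, z up, the work surface at z = 0. Lengths are in m, angles in rad, forces in N, time in s.
With the tool pointing down it reaches from about 0.3 to 0.75 m from the base axis. Payload 8.5 kg.
Tool frame: the origin (TCP) lies on the centre line of the jaws, within the pads' length; the fingertips stand 25 mm ahead of it and the grasp point (between the pads) lies 6 mm ahead of it; z points along the fingers, y is the direction in which the jaws open and shut (so a half turn about z gives the same grasp; the last joint's range is limited). The gripper opens to 88 mm and grips with 3 to 60 N. Pads are 18 mm wide; open, the fingers measure 123 mm over their backs; the gripper's body (75 mm by 187 mm) begins 45 mm behind the grasp point.
Start: joints at [-1.456, 0.381, 1.297, -0, 1.464, -0.215], TCP at [0.178, -0.52, 0.242] pointing down, gripper open.
Joint ranges: [-3.11, 3.11], [-0.89, 2.33], [0.22, 2.48], [-1.42, 4.56], [0.17, 2.85], [-2.88, 2.88]. Speed limits (rad/s): [2.39, 2.39, 3.14, 3.14, 3.14, 3.14].

### API

Orientations are given as a rotation vector (axis times angle).
In Python, from rig import env gives the robot as it stands.
- The arm moves only by the tool servo_tool, never from a script. Its argument "increments" is a list of rows, each a list of 7 numbers: the turn, a rotation vector about the tool's x, y, z in rad, then the shift along the tool's x, y, z in mm, then the closure, from -1 (fully open) to 1 (shut). In form: [[rx, ry, rz, x, y, z, hand], ...]. A call has 1 to 20 rows; each row shifts and turns the commanded pose from where the row before left it, along the tool's axes as they then stand; what a row does not reach is not made up. A row lasts 1/12 s, in which the tool goes at most 41.7 mm and 7.16 degrees, less where a joint would pass 70% of its speed; a pose out of reach is approached as far as the arm can. A call is refused whole if a number of a shift passes 41.7 or a number of a turn 0.125, either way. A call with a gripper value outside its range is refused whole. The fingers move at their own pace and stop on an object; "squeeze" is the grip in N (left out, the last holds). Time passes only in rows, so rows that do not move let the fingers close. It gives the time, the measured TCP pose, the force and the opening at its end, in the units of the state.
- env.sense(): the state, without advancing time (a new reading comes with each control period).
- env.get_image(name): name is "scene" or "side" or "wrist"; returns a dict with "pixels" (400x640x3 uint8, red, green, blue), "camera_matrix" (3x3 intrinsics, pixels), "world_from_camera" (4x4, takes a point from camera to world coordinates); the wrist camera has in their place "hand_eye" (4x4, takes a point from camera to tool coordinates, whose origin is the TCP and whose axes are the flange's). Camera axes: x right, y up, looking along -z (the intrinsics and any distortion apply to the point x, -y, -z); pixel columns grow to the right and rows downward; lengths in m; the calibration is good to about 2 mm. A picture is of the moment at which its call begins: read the wrist's pose just before it. There is no depth.
- env.close_job(): hands the job in, once; it reports no verdict.
The state is a dict: "time_s": time; "joint_pos": joint angles; "joint_vel": joint speeds; "tau": joint torques, N m; "tool_pos": TCP position; "tool_rot": TCP orientation; "wrist_force": force on the tool from outside, world axes, zero at the start; "wrist_torque": the same for the moment, N m; "width": finger opening in m.
Only numpy, scipy, OpenCV 4.12 (cv2) and the standard library are available. Lean on these libraries where they do the work, as an engineer would, in place of code of your own. Each camera call takes 0.05 s, during which the arm holds its last target.

### The job

Put the black pump cassette back on the pump drive: set it down between the two upright plates of the cradle so that it sits flat on the cradle's floor, and let go of it. Then take the longer of the two locking pins and push it through plate, cassette and plate until its handle is up against the plate, and let go. Leave the short pin and the other things on the bench where they are.

Things in the scene. Friction and masses are not known exactly. Their poses are not given: they have to be found in the camera images.
- cradle_axis (a point): Centre of the cradle's hole line, half-way between its two upright aluminium plates, 55 mm above the bench. y runs along the hole line, z up. The plates stand at y = -30 to -18 and +18 to +30 mm, 60 mm wide in x, tops 72 mm above the bench. Each has an 11 mm through hole on the line, chamfered on its -y side only: a pin enters best from -y. Fixed to the bench; place and yaw vary.
- cradle_floor (a point): Centre of the flat floor of the gap between the cradle's plates, 8 mm above the bench, straight below the hole line's centre, same axes. The gap is 36 mm wide in y. Low steel stops with outward-sloping lips (tops 37 mm above the bench) bound it at x = -37 and +37 mm and centre the cassette to 2 mm. The drive's white housing, 55 mm high, spans x = 60 to 140, y = -65 to 65 mm.
- cassette_hole (a point): Centre of the cross hole of the loose black plastic cassette, a block 70 (x) x 28 (y) x 64 mm high standing upright, about 0.18 kg. The 12 mm hole runs through it along y, 47 mm above its underside, chamfered on the -y side. On top, in the middle, is a grip rib 16 (x) x 28 (y) x 24 mm high, from 17 to 41 mm above this point; grip it across its 16 mm. Either way round will do.
- pin_grip (a point): Centre of the handle of the long pin (the one to use, 0.1 kg): a square aluminium bar 20 x 20 mm, 60 mm long along y, lying on the bench. From its +y end, 30 mm from this point, a round steel shaft 8 mm thick and 75 mm long points along +y, the last 6 mm tapered. Gripped across x it is held square. When home, the handle's end touches a plate and the tip shows 15 mm beyond the other.
- pin_tip (a point): Tip of the long pin's shaft, on its axis, 105 mm from the handle's centre along the pin's +y.
- short_pin_grip (a point): Centre of the handle of the short locking pin: same handle, but its shaft is only 30 mm long. Not to be used or moved.
- microplate: White flat microplate 85 x 127 x 14 mm lying on the bench, bystander; origin at the centre of its underside.
- trough: White open reagent trough 50 x 130 x 35 mm high, bystander; origin at the centre of its underside.
- reagent_bottle: Amber bottle, 60 mm across, 130 mm high, bystander; origin at the centre of its underside.
- jar: Small clear jar, 50 mm across, 50 mm high, bystander; origin at the centre of its underside.
- pipette: Hand pipette lying on the bench along its y, about 250 mm long, 24 mm high, bystander; origin on its underside near the middle.
Mind the look-alikes: they are no part of the job. What is shaped like the part that bears pin_grip but blue or green is not meant.

How it is judged:
On the way, in this order (a step that is already met when the one before it is completed fails the run):
1. the cassette sits flat in the cradle, its hole on the hole line, and is let go (x of cassette_hole in the frame of cradle_axis between -0.004 and 0.004 m and y of cassette_hole in the frame of cradle_axis between -0.007 and 0.007 m and z of cassette_hole in the frame of cradle_axis between -0.004 and 0.004 m and angle between cassette_hole's own z axis and vertical below 0.08 rad and angle between the y axis of cassette_hole and the y axis of cradle_axis, either way round below 0.15 rad and contact force between the fingers and cassette below 0.1 N), for 0.2 s.
2. the long pin is pushed through both plates and the cassette (x of pin_tip in the frame of cradle_axis between -0.006 and 0.006 m and z of pin_tip in the frame of cradle_axis between -0.006 and 0.006 m and x of pin_grip in the frame of cradle_axis between -0.014 and 0.014 m and z of pin_grip in the frame of cradle_axis between -0.014 and 0.014 m and angle between the y axis of pin_grip and the y axis of cradle_axis, either way round below 0.15 rad and ((y of pin_tip in the frame of cradle_axis above 0.039 m and y of pin_grip in the frame of cradle_axis below -0.04 m) or (y of pin_tip in the frame of cradle_axis below -0.039 m and y of pin_grip in the frame of cradle_axis above 0.04 m))), for 0.1 s.
At the end, for the whole second after the job is handed in: The cassette sits upright and square in the cradle (0.08, 0.15 rad), its hole within 4 mm of the hole line and 7 mm of its centre; the long pin runs through plate, cassette and plate, in line within 0.15 rad, tip at least 9 mm beyond the far plate (handle within 6 mm of the near one); both at rest (all of step 2 and x of cassette_hole in the frame of cradle_axis between -0.004 and 0.004 m and y of cassette_hole in the frame of cradle_axis between -0.007 and 0.007 m and z of cassette_hole in the frame of cradle_axis between -0.004 and 0.004 m and angle between cassette_hole's own z axis and vertical below 0.08 rad and angle between the y axis of cassette_hole and the y axis of cradle_axis, either way round below 0.15 rad and linear speed of each of pin, cassette below 0.02 m/s); the robot touches nothing.
It fails at once if the short pin or another bystander is moved more than 30 mm (distance of any of short_pin_grip, microplate, trough, reagent_bottle, jar, pipette from where it was at the start of the episode above 0.03 m).
It fails at once if the bottle or the jar is tipped (angle between any of reagent_bottle, jar's own z axis and vertical above 0.3 rad).
It also fails if it takes over 61 s, if anything falls off the work surface, if the arm or the gripper's body presses on something with over 40 N, if the wrist force passes 120 N, or if a joint passes its speed limit or range.

## Working session

There is one attempt and no reset: what is moved stays moved. The work goes in short steps, Python scripts to look and compute and a tool call to move; the robot and the scene stay as the last step left them, time stands still between calls to the robot, and variables do not carry over. Pictures are saved under pics/ and viewed, and the job is handed in when it is done.

Besides the shell and the picture viewer there is one more tool, called after "Emit:" as name([rows], argument=value, ...), one row to a line, values as JSON. servo_tool: Moves the arm, as the interface text tells. Its arguments: {"type":"object","properties":{"increments":{"type":"array","items":{"type":"array","items":{"type":"number"}}},"squeeze":{"type":"number"}},"required":["increments"]}

```bash
ls; mkdir -p pics
python3 - <<'E'
from rig import env
import cv2
print(env.sense())
for n in ["scene","side","wrist"]:
    s=env.sense()
    r=env.get_image(n)
    cv2.imwrite(f"pics/{n}0.png",r["pixels"][:,:,::-1])
    print(n,{k:v for k,v in r.items() if k!="pixels"})
E
```

```text
pics
{'time_s': 0.0, 'joint_pos': array([-1.45629642e+00,  3.81183969e-01,  1.29821394e+00,  2.42004867e-05,
        1.46357172e+00, -2.15282782e-01]), 'joint_vel': array([-0.00135216, -0.00039887, -0.00048289, -0.00051592, -0.00014669,
        0.00016848]), 'tau': array([ 9.32475050e-04, -4.37926626e+01, -2.24553251e+01,  7.13909813e-02,
        3.53269698e-02, -1.24957983e-04]), 'tool_pos': array([ 0.17809345, -0.52010003,  0.24166001]), 'tool_rot': array([-3.09762600e+00, -5.15447624e-01, -1.46628482e-04]), 'wrist_force': array([ 0.18044538, -0.24855368, -0.14611203]), 'wrist_torque': array([-0.00569266, -0.00451448,  0.03652146]), 'width': 0.08777787848418851}
scene {'camera_matrix': array([[404.56816876,   0.        , 317.31459547],
       [  0.        , 404.56816876, 202.68105989],
       [  0.        ,   0.        ,   1.        ]]), 'world_from_camera': array([[ 1.55570722e-01, -8.17694213e-01,  5.54232736e-01,
         1.13800169e+00],
       [ 9.87824734e-01,  1.28897818e-01, -8.71071013e-02,
        -1.41746361e-02],
       [-2.12417820e-04,  5.61036119e-01,  8.27791295e-01
[... 392 characters left out ...]
27, -0.73084897,  0.63772217,  0.72901426],
       [-0.01703544,  0.66058767,  0.75055561,  0.84419143],
       [ 0.        ,  0.        ,  0.        ,  1.        ]])}
wrist {'camera_matrix': array([[305.88641651,   0.        , 320.56360788],
       [  0.        , 305.88641651, 194.51114246],
       [  0.        ,   0.        ,   1.        ]]), 'hand_eye': array([[-1.36760421e-03,  9.61359480e-01,  2.75292718e-01,
         7.06199481e-02],
       [ 9.99998963e-01,  1.43876226e-03, -5.65396152e-05,
         2.50453099e-04],
       [-4.50435670e-04,  2.75292356e-01, -9.61360451e-01,
        -1.43279073e-01],
       [ 0.00000000e+00,  0.00000000e+00,  0.00000000e+00,
         1.00000000e+00]])}
```

View pics/scene0.png

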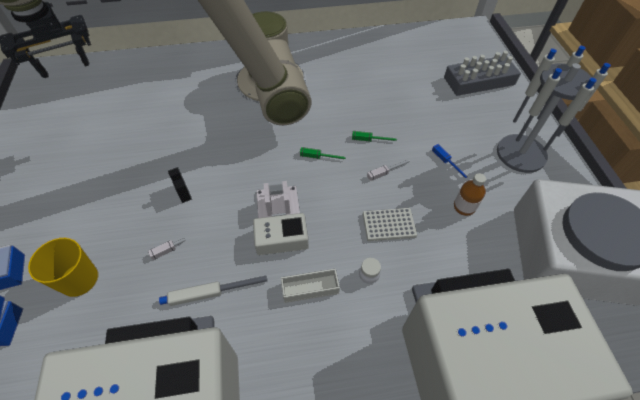

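View pics/side0.png

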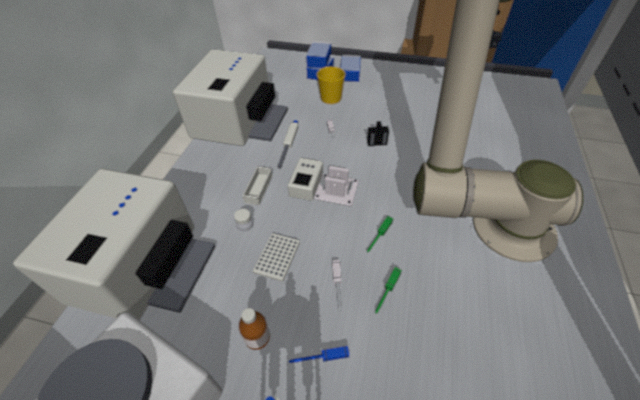

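View pics/wrist0.png

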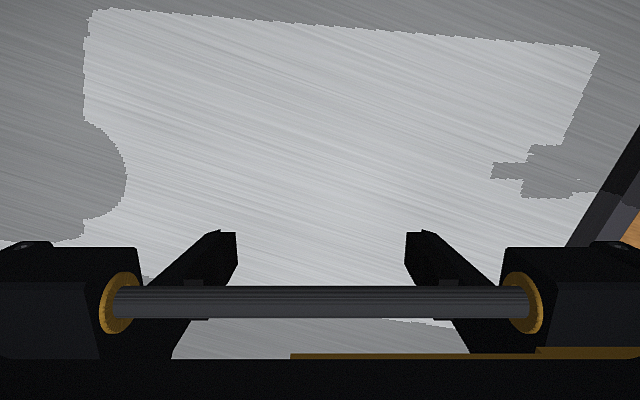

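```bash
cat > h.py <<'E'
import numpy as np, cv2
from scipy.spatial.transform import Rotation as R
def ray(r,uv,s=None):
    K=r["camera_matrix"]
    if "world_from_camera" in r: T=r["world_from_camera"]
    else:
        W=np.eye(4);W[:3,:3]=R.from_rotvec(s["tool_rot"]).as_matrix();W[:3,3]=s["tool_pos"];T=W@r["hand_eye"]
    d=np.array([(uv[0]-K[0,2])/K[0,0],-(uv[1]-K[1,2])/K[1,1],-1.])
    return T[:3,3],T[:3,:3]@d
def onz(r,uv,z,s=None):
    o,d=ray(r,uv,s); return o+d*(z-o[2])/d[2]
def proj(r,p,s=None):
    K=r["camera_matrix"]
    if "world_from_camera" in r: T=r["world_from_camera"]
    else:
        W=np.eye(4);W[:3,:3]=R.from_rotvec(s["tool_rot"]).as_matrix();W[:3,3]=s["tool_pos"];T=W@r["hand_eye"]
    c=np.linalg.inv(T)@np.append(p,1); return np.array([K[0,2]+K[0,0]*c[0]/-c[2],K[1,2]-K[1,1]*c[1]/-c[2]])
E
python3 - <<'E'
import cv2
a=cv2.imread("pics/scene0.png");b=cv2.imread("pics/side0.png")
cr=lambda im,x,y,w,h,f:cv2.resize(im[y:y+h,x:x+w],None,fx=f,fy=f,interpolation=cv2.INTER_CUBIC)
cv2.imwrite("pics/c1.png",cr(a,140,120,160,140,5))
cv2.imwrite("pics/c2.png",cr(a,290,120,190,110,4))
cv2.imwrite("pics/c3.png",cr(b,260,100,160,120,5))
E
```

```text
(no output)
```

View pics/c1.png

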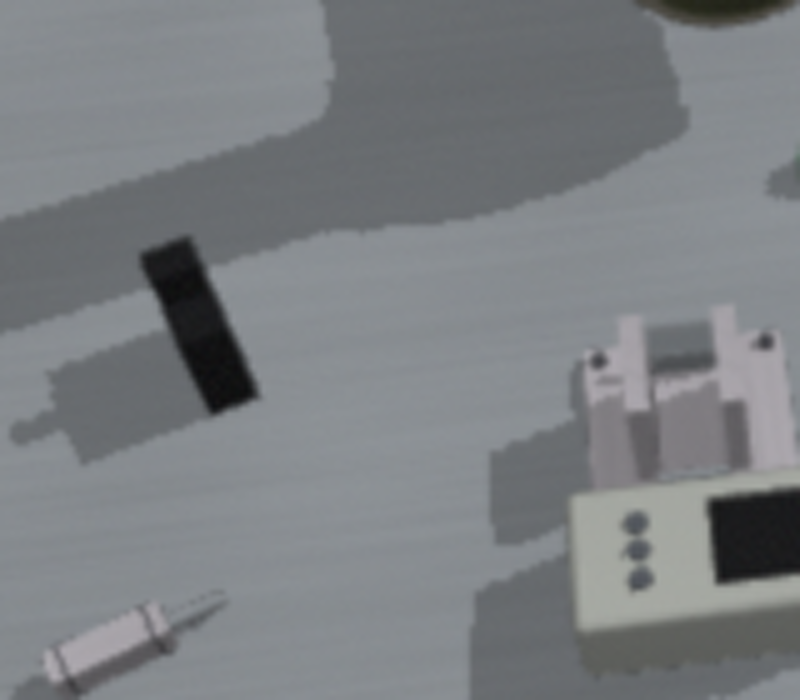

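View pics/c2.png

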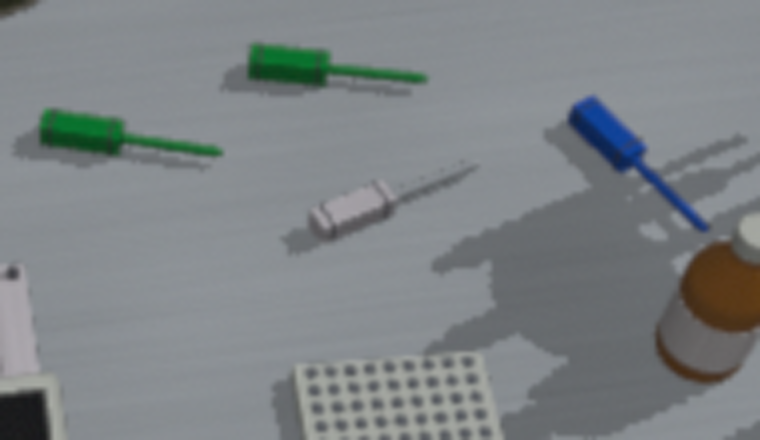

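View pics/c3.png

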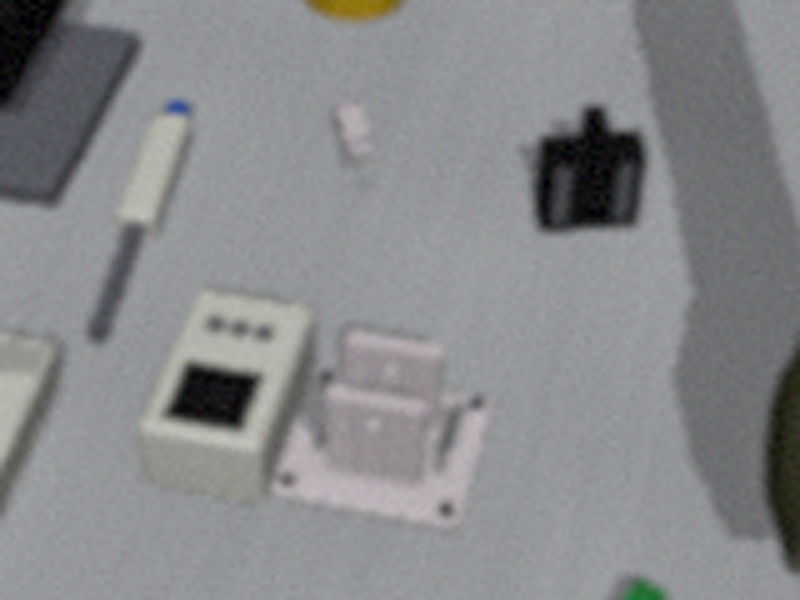

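Run:
```python
from rig import env
from h import *
a=env.get_image("scene");b=env.get_image("side")
for n,uv,z in [("cass",(180,184),.064),("cass top-left end",(172,172),.064),("bot end",(187,196),.064),("plateL near",(140+635/5,120+405/5),.072),("plateL far",(140+630/5,120+320/5),.072),("plateR near",(140+735/5,120+395/5),.072),("plateR far",(140+723/5,120+308/5),.072),("pin handle",(290+352/4,120+207/4),.015),("tip",(290+475/4,120+165/4),.01),("short",(162,250),.015)]:
    print(n,onz(a,uv,z).round(3))
for n,uv,z in [("cass",(260+590/5,100+140/5),.064),("rib",(260+597/5,100+110/5),.088),("pin handle",(337,268),.015),("tip",(340,304),.01)]:
    print("side",n,onz(b,uv,z).round(3))
```

```text
cass [ 0.459 -0.269  0.064]
cass top-left end [ 0.415 -0.292  0.064]
bot end [ 0.5   -0.25   0.064]
plateL near [ 0.553 -0.05   0.072]
plateL far [ 0.5   -0.048  0.072]
plateR near [0.555 0.    0.072]
plateR far [0.499 0.    0.072]
pin handle [0.462 0.265 0.015]
tip [0.435 0.363 0.01 ]
short [ 0.619 -0.321  0.015]
side cass [ 0.437 -0.282  0.064]
side rib [ 0.435 -0.284  0.088]
side pin handle [0.461 0.256 0.015]
side tip [0.433 0.349 0.01 ]
```

Emit:
servo_tool([
  [0,0,-0.12,0,0,0,-1],
  [0,0,-0.12,0,0,0,-1],
  [0,0,-0.12,0,0,0,-1],
  [0,0,-0.12,0,0,0,-1],
  [0,0,-0.12,0,0,0,-1],
  [0,0,-0.12,0,0,0,-1],
  [0,0,-0.12,0,0,0,-1],
  [0,0,-0.12,0,0,0,-1],
  [0,0,-0.12,0,0,0,-1],
  [0,0,-0.12,0,0,0,-1],
  [0,0,-0.12,0,0,0,-1],
  [0,0,-0.12,0,0,0,-1],
  [0,0,-0.12,0,0,0,-1],
  [0,0,-0.12,0,0,0,-1],
])

```text
time_s: 1.42
tool_pos: [0.1781, -0.5203, 0.2421]
tool_rot: [-1.676, -2.657, -0.0]
wrist_force: [-0.4, 0.0, -1.1]
width: 0.0877
```

Emit:
servo_tool([
  [0,0,0,10.7,35,0,-1],
  [0,0,0,10.7,35,0,-1],
  [0,0,0,10.7,35,0,-1],
  [0,0,0,10.7,35,0,-1],
  [0,0,0,10.7,35,0,-1],
  [0,0,0,10.7,35,0,-1],
  [0,0,0,10.7,35,0,-1],
  [0,0,0,10.7,35,0,-1],
  [0,0,0,10.7,35,0,-1],
  [0,0,0,10.7,35,0,-1],
  [0,0,0,0,0,0,-1],
])

```text
time_s: 2.33
tool_pos: [0.4526, -0.2708, 0.2422]
tool_rot: [1.677, 2.656, 0.002]
wrist_force: [-0.3, -0.6, -0.1]
width: 0.0881
```

```bash
cat > snap.py <<'E'
import sys,pickle
from rig import env
from h import *
s=env.sense(); r=env.get_image("wrist"); n=sys.argv[1]
cv2.imwrite(f"pics/{n}.png",r["pixels"][:,:,::-1]); pickle.dump((r,s),open(f"pics/{n}.pkl","wb"))
Rm=R.from_rotvec(s["tool_rot"]).as_matrix()
print(s["time_s"],s["tool_pos"].round(4),"xang",np.degrees(np.arctan2(Rm[1,0],Rm[0,0])).round(2),"z",Rm[:,2].round(3),"F",s["wrist_force"].round(1),s["width"],np.degrees(s["joint_pos"]).round(0))
E
python3 snap.py w1
```

```text
2.3333 [ 0.4526 -0.2708  0.2422] xang 115.45 z [ 0.001  0.001 -1.   ] F [-0.3 -0.6 -0.1] 0.08810800829223628 [-44.  20.  78.   0.  83. -69.]
```

View pics/w1.png

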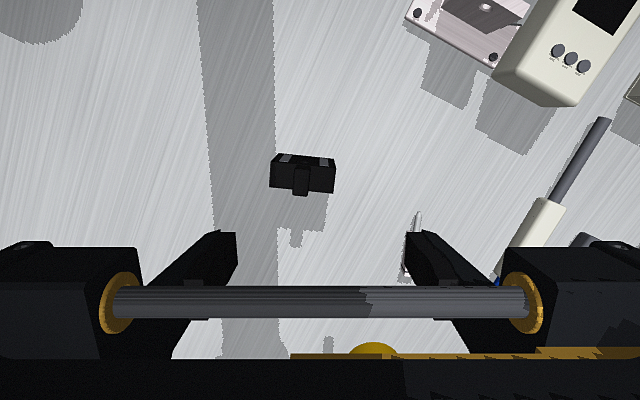

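Run:
```python
import cv2,numpy as np
a=cv2.imread("pics/w1.png")
c=cv2.resize(a[140:210,255:350],None,fx=8,fy=8,interpolation=cv2.INTER_NEAREST).astype(float)
cv2.imwrite("pics/w1c.png",np.clip(255*(c/255)**.45,0,255).astype(np.uint8))
```

```text
(no output)
```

View pics/w1c.png

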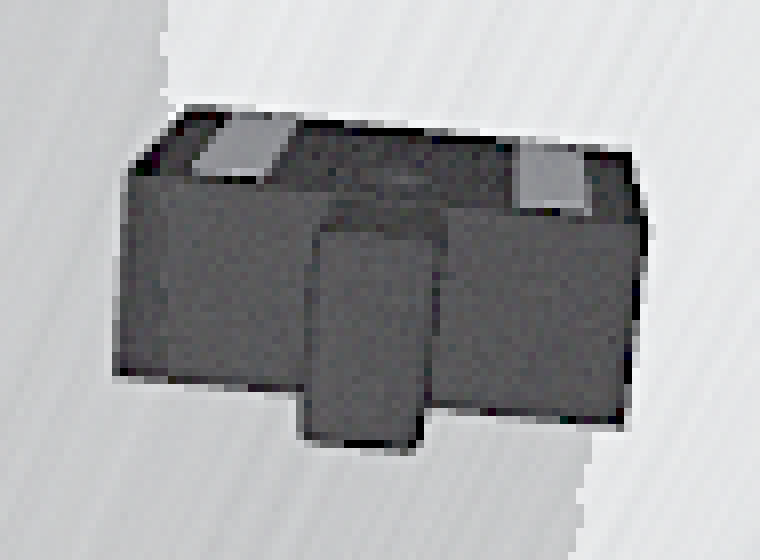

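Run:
```python
import pickle
from h import *
r,s=pickle.load(open("pics/w1.pkl","rb"))
def q(pts,z):
    P=np.array([onz(r,(255+(x)/8,140+(y)/8),z,s) for x,y in pts]);
    print(P.round(4)[:,:2].tolist(),"c",P.mean(0).round(4),"sides",[np.linalg.norm(P[i]-P[(i+1)%4]).round(4) for i in range(4)])
    for i,j in((0,1),(3,2)): v=P[j]-P[i];print("xdir",np.degrees(np.arctan2(v[1],v[0])).round(1))
    for i,j in((3,0),(2,1)): v=P[j]-P[i];print("ydir",np.degrees(np.arctan2(v[1],v[0])).round(1))
q([(128,172),(640,215),(625,427),(115,375)],.064)
q([(318,230),(438,235),(417,450),(302,440)],.088)
```

```text
[[0.3987, -0.2798], [0.4625, -0.256], [0.4736, -0.2832], [0.4079, -0.3062]] c [ 0.4357 -0.2813  0.064 ] sides [np.float64(0.0682), np.float64(0.0294), np.float64(0.0697), np.float64(0.0279)]
xdir 20.5
xdir 19.3
ydir 109.2
ydir 112.1
[[0.4244, -0.271], [0.4381, -0.2653], [0.4473, -0.2915], [0.4336, -0.2966]] c [ 0.4358 -0.2811  0.088 ] sides [np.float64(0.0148), np.float64(0.0278), np.float64(0.0146), np.float64(0.0271)]
xdir 22.9
xdir 20.2
ydir 109.8
ydir 109.3
```

Emit:
servo_tool([
  [0,0,0.095,0,0,0,-1],
  [0,0,0,-4,-19.4,0,-1],
  [0,0,0,0,0,30,-1],
  [0,0,0,0,0,40,-1],
  [0,0,0,0,0,40,-1],
  [0,0,0,0,0,25,-1],
  [0,0,0,0,0,15,-1],
  [0,0,0,0,0,0,-1],
  [0,0,0,0,0,0,-1],
])

```text
time_s: 3.13
tool_pos: [0.432, -0.2857, 0.0923]
tool_rot: [-1.809, -2.567, -0.0]
wrist_force: [0.4, -0.4, 0.2]
width: 0.0883
```

```bash
python3 snap.py w2
```

```text
3.1333 [ 0.432  -0.2857  0.0923] xang 109.65 z [-0.001  0.001 -1.   ] F [ 0.4 -0.4  0.2] 0.0883246611862902 [-47.  28.  92.  -0.  60. -66.]
```

View pics/w2.png

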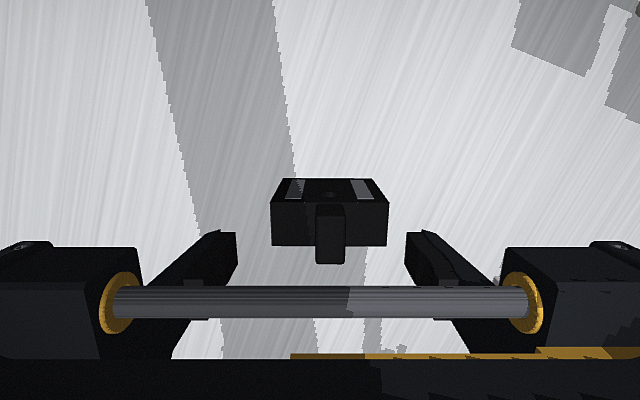

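```bash
cat >> h.py <<'E'
def quad(r,s,pts,z):
    P=np.array([onz(r,p,z,s) for p in pts])
    print("c",P.mean(0).round(4),"sides",[float(np.linalg.norm(P[i]-P[(i+1)%4]).round(4)) for i in range(4)])
    for i,j in((0,1),(3,2)): v=P[j]-P[i];print("xdir",np.degrees(np.arctan2(v[1],v[0])).round(1))
    Rm=R.from_rotvec(s["tool_rot"]).as_matrix(); print("tool dx,dy,dz mm",((P.mean(0)-s["tool_pos"])@Rm*1000).round(1))
    return P
E
python3 - <<'E'
import pickle
from h import *
r,s=pickle.load(open("pics/w2.pkl","rb"))
T=np.eye(4)
print([ (r["camera_matrix"][0,2]+0).round(1)])
Rm=R.from_rotvec(s["tool_rot"]).as_matrix()
for p in [(0,0,0),(0,0,.006),(0,0,.025),(0,.044,.025),(0,-.044,.025)]: print(p,proj(r,s["tool_pos"]+Rm@np.array(p),s).round(1))
a=cv2.imread("pics/w2.png")
c=cv2.resize(a[170:275,260:400],None,fx=5.7,fy=5.7,interpolation=cv2.INTER_NEAREST).astype(float)
cv2.imwrite("pics/w2c.png",np.clip(255*(c/255)**.45,0,255).astype(np.uint8))
E
```

```text
[np.float64(320.6)]
(0, 0, 0) [321.  249.6]
(0, 0, 0.006) [321.  244.5]
(0, 0, 0.025) [321.  230.6]
(0, 0.044, 0.025) [395.3 230.6]
(0, -0.044, 0.025) [246.7 230.7]
```

View pics/w2c.png

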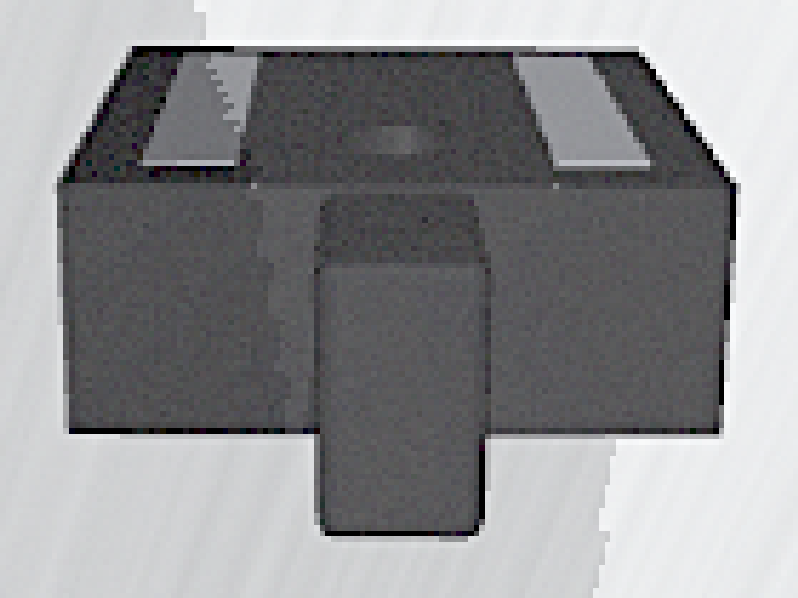

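Run:
```python
import pickle
from h import *
r,s=pickle.load(open("pics/w2.pkl","rb"))
f=lambda l:[(260+x/5.7-.5,170+y/5.7-.5) for x,y in l]
print(quad(r,s,f([(316,262),(490,262),(485,537),(320,537)]),.088).round(4).tolist())
quad(r,s,f([(58,185),(736,185),(722,435),(67,430)]),.064)
```

```text
c [ 0.4354 -0.281   0.088 ] sides [0.0156, 0.0275, 0.0155, 0.0275]
xdir 19.6
xdir 19.6
tool dx,dy,dz mm [3.3 4.8 4.3]
[[0.4233, -0.2707, 0.088], [0.438, -0.2655, 0.088], [0.4474, -0.2913, 0.088], [0.4327, -0.2965, 0.088]]
c [ 0.4355 -0.2814  0.064 ] sides [0.0699, 0.0281, 0.0704, 0.0276]
xdir 19.6
xdir 19.1
tool dx,dy,dz mm [ 2.8  4.8 28.3]
```

Emit:
servo_tool([
  [0,0,0,3,4.8,0,-1],
  [0,0,0,0,0,0,-1],
  [0,0,0,0,0,0,1],
  [0,0,0,0,0,0,1],
  [0,0,0,0,0,0,1],
  [0,0,0,0,0,0,1],
  [0,0,0,0,0,0,1],
  [0,0,0,0,0,0,1],
  [0,0,0,0,0,0,1],
  [0,0,0,0,0,0,1],
  [0,0,0,0,0,0,1],
  [0,0,0,0,0,0,1],
], squeeze=30)

```text
time_s: 4.18
tool_pos: [0.436, -0.2806, 0.0922]
tool_rot: [-1.808, -2.569, -0.0]
wrist_force: [-0.4, -0.0, 0.2]
width: 0.0236
```

```bash
python3 snap.py w3
```

```text
4.1833 [ 0.436  -0.2806  0.0922] xang 109.71 z [-0.  0. -1.] F [-0.4 -0.   0.2] 0.023628200919283963 [-46.  28.  92.  -0.  60. -66.]
```

Emit:
servo_tool([
  [0,0,0,0,0,0,1],
  [0,0,0,0,0,0,1],
  [0,0,0,0,0,0,1],
  [0,0,0,0,0,-20,1],
  [0,0,0,0,0,-40,1],
  [0,0,0,0,0,-40,1],
  [0,0,0,0,0,-40,1],
  [0,0,0.086,0,0,-10,1],
  [0,0,0.086,0,0,0,1],
  [0,0,0.086,0,0,0,1],
  [0,0,0.086,0,0,0,1],
  [0,0,0,25,18,0,1],
  [0,0,0,27,18,0,1],
  [0,0,0,27,18,0,1],
  [0,0,0,27,18,0,1],
  [0,0,0,25,18,0,1],
  [0,0,0,0,0,0,1],
  [0,0,0,0,0,0,1],
])

```text
time_s: 5.73
tool_pos: [0.5264, -0.1486, 0.242]
tool_rot: [-2.218, -2.224, 0.0]
wrist_force: [-0.3, -0.5, -0.1]
width: 0.0002
```

```bash
python3 snap.py w4
```

```text
5.7333 [ 0.5264 -0.1486  0.242 ] xang 90.15 z [-0. -0. -1.] F [-0.3 -0.5 -0.1] 0.0001862135418739485 [-28.  22.  75.  -0.  84. -28.]
```

View pics/w4.png

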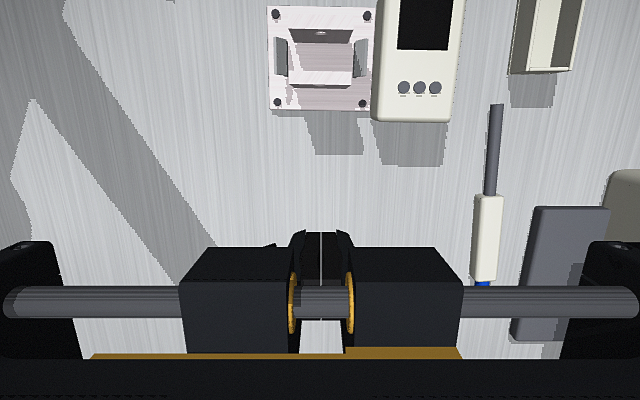

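Run:
```python
from rig import env
import cv2
a=env.get_image("scene")["pixels"][:,:,::-1];b=env.get_image("side")["pixels"][:,:,::-1]
cr=lambda im,x,y,w,h,f:cv2.resize(im[y:y+h,x:x+w],None,fx=f,fy=f,interpolation=cv2.INTER_CUBIC)
cv2.imwrite("pics/d.png",cv2.vconcat([cr(a,140,140,160,70,5),cr(b,300,100,160,60,5)]))
w=cv2.imread("pics/w4.png")
cv2.imwrite("pics/w4c.png",cr(w,260,0,125,120,6))
```

```text
(no output)
```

View pics/d.png

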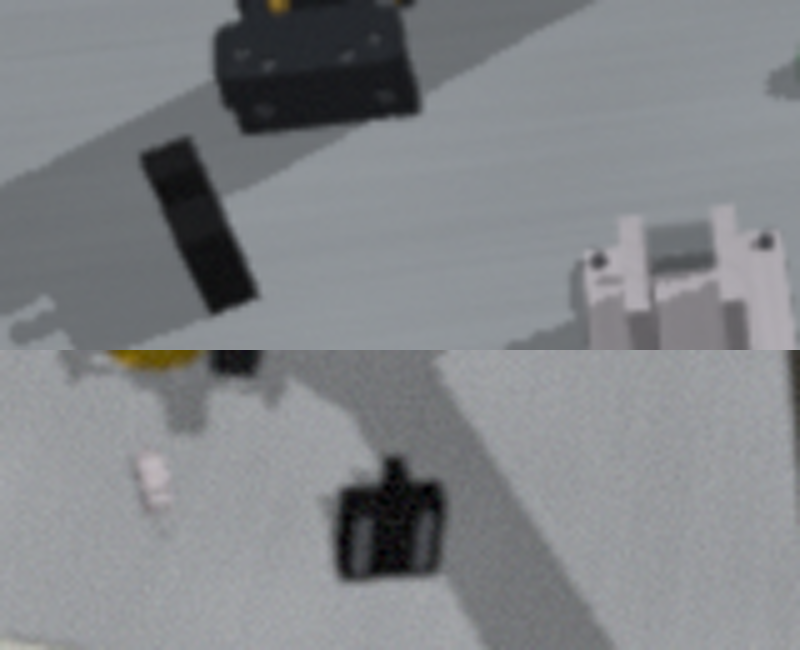

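View pics/w4c.png

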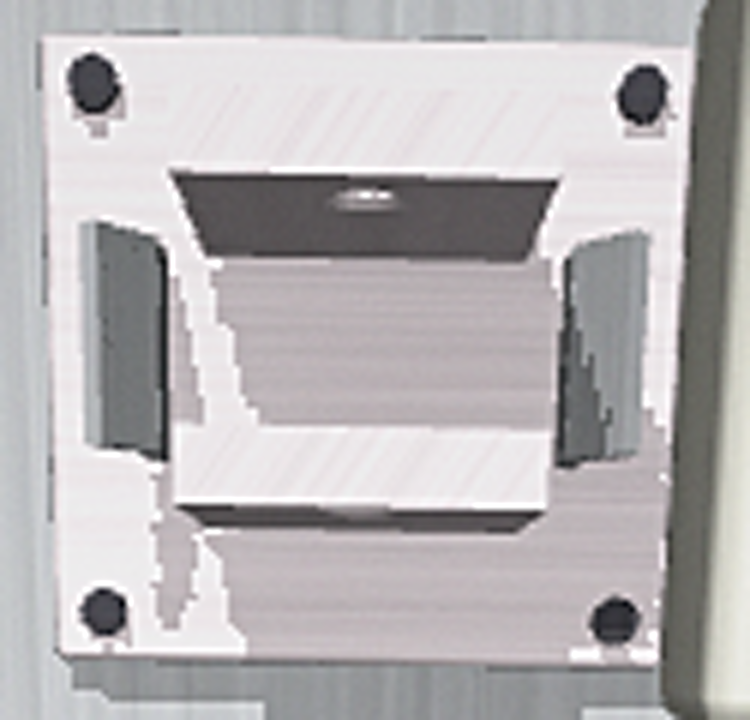

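Run:
```python
import pickle
from h import *
r,s=pickle.load(open("pics/w4.pkl","rb"))
f=lambda l:[(260+x/6-.4,y/6-.4) for x,y in l]
P=quad(r,s,f([(172,425),(550,426),(548,510),(175,507)]),.072);print(P.round(4).tolist())
Q=np.array([onz(r,p,.072,s) for p in f([(170,172),(560,180)])]);print(Q.round(4).tolist(),np.linalg.norm(Q[1]-Q[0]))
v=Q[1]-Q[0];print(np.degrees(np.arctan2(v[1],v[0])))
quad(r,s,f([(172,424),(550,425),(560,180),(170,172)]),.072)
# stops / screws
quad(r,s,f([(42,38),(692,47),(660,660),(62,655)]),.008)
```

```text
c [ 0.5253 -0.051   0.072 ] sides [0.0601, 0.0126, 0.06, 0.0123]
xdir -0.1
xdir -0.4
tool dx,dy,dz mm [ 97.6  -0.8 170. ]
[[0.4952, -0.0447, 0.072], [0.5553, -0.0448, 0.072], [0.5554, -0.0574, 0.072], [0.4953, -0.057, 0.072]]
[[0.4959, -0.0085, 0.072], [0.5559, -0.0095, 0.072]] 0.05997024377978435
-0.9946051080004822
c [ 0.5256 -0.0268  0.072 ] sides [0.0601, 0.0351, 0.06, 0.0361]
xdir -0.1
xdir -1.0
tool dx,dy,dz mm [121.7  -0.4 170. ]
c [ 0.5256 -0.0269  0.008 ] sides [0.1182, 0.1075, 0.1184, 0.108]
xdir -0.6
xdir -0.4
tool dx,dy,dz mm [121.7  -0.4 234. ]
```

Emit:
servo_tool([
  [0,0,0,-30,-20,0,-1],
  [0,0,0,-35,-24,0,-1],
  [0,0,0,-35,-24,0,-1],
  [0,0,0,-32,-23,0,-1],
  [0,0,-0.086,0,0,0,-1],
  [0,0,-0.086,0,0,0,-1],
  [0,0,-0.086,0,0,0,-1],
  [0,0,-0.086,0,0,0,-1],
  [0,0,0,0,0,20,-1],
  [0,0,0,0,0,20,-1],
  [0,0,0,0,0,20,-1],
  [0,0,0,0,0,20,-1],
  [0,0,0,0,0,0,-1],
  [0,0,0,0,0,0,-1],
])

```text
time_s: 7.05
tool_pos: [0.4352, -0.2809, 0.1622]
tool_rot: [-1.809, -2.566, -0.0]
wrist_force: [-0.7, -0.1, 0.8]
width: 0.0878
```

```bash
python3 snap.py w5;  python3 - <<'E'
import cv2,numpy as np
a=cv2.imread("pics/w5.png")
c=cv2.resize(a[150:250,250:390],None,fx=5,fy=5,interpolation=cv2.INTER_NEAREST).astype(float)
cv2.imwrite("pics/w5c.png",np.clip(255*(c/255)**.45,0,255).astype(np.uint8))
E
```

```text
7.05 [ 0.4352 -0.2809  0.1622] xang 109.63 z [-0.001  0.001 -1.   ] F [-0.7 -0.1  0.8] 0.08777970905630984 [-46.  23.  87.  -0.  70. -66.]
```

View pics/w5c.png

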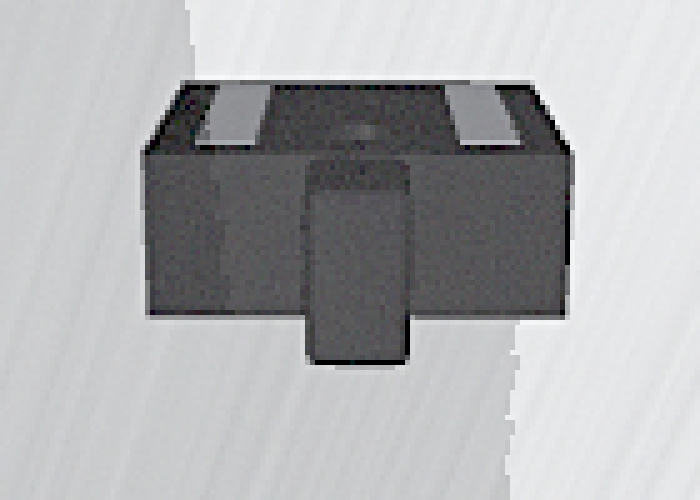

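Run:
```python
import pickle
from h import *
r,s=pickle.load(open("pics/w5.pkl","rb"))
f=lambda l:[(250+x/5-.5,150+y/5-.5) for x,y in l]
quad(r,s,f([(305,188),(410,188),(408,365),(307,365)]),.088)
quad(r,s,f([(143,152),(572,152),(567,318),(150,318)]),.064)
```

```text
c [ 0.4352 -0.2809  0.088 ] sides [0.0154, 0.0278, 0.0153, 0.0278]
xdir 19.6
xdir 19.6
tool dx,dy,dz mm [-0.1  0.1 74.2]
c [ 0.4355 -0.2813  0.064 ] sides [0.0695, 0.0285, 0.0697, 0.0285]
xdir 19.6
xdir 19.6
tool dx,dy,dz mm [-0.6  0.2 98.2]
```

Emit:
servo_tool([
  [0,0,0,0,0,30,-1],
  [0,0,0,0,0,30,-1],
  [0,0,0,0,0,12,-1],
  [0,0,0,0,0,0,1],
  [0,0,0,0,0,0,1],
  [0,0,0,0,0,0,1],
  [0,0,0,0,0,0,1],
  [0,0,0,0,0,0,1],
  [0,0,0,0,0,0,1],
  [0,0,0,0,0,0,1],
  [0,0,0,0,0,0,1],
  [0,0,0,0,0,0,1],
  [0,0,0,0,0,0,1],
  [0,0,0,0,0,0,1],
  [0,0,0,0,0,0,1],
  [0,0,0,0,0,0,1],
  [0,0,0,0,0,0,1],
], squeeze=35)

```text
time_s: 8.52
tool_pos: [0.4359, -0.2803, 0.0902]
tool_rot: [-1.808, -2.569, 0.0]
wrist_force: [-0.3, 0.1, -0.4]
width: 0.0139
```

```bash
python3 snap.py w6
```

```text
8.5167 [ 0.4359 -0.2803  0.0902] xang 109.71 z [-0.  0. -1.] F [-0.3  0.1 -0.4] 0.013883398482877025 [-46.  28.  92.  -0.  60. -66.]
```

View pics/w6.png

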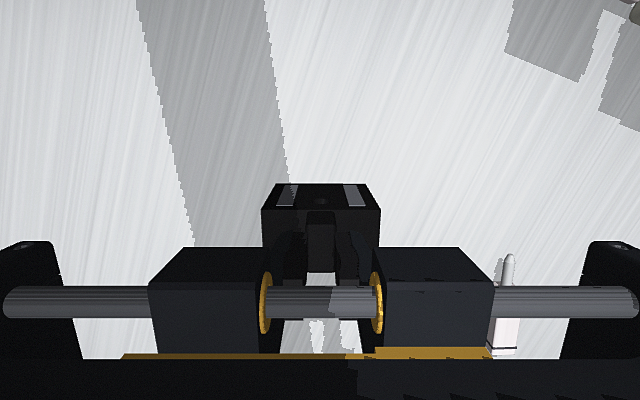

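Emit:
servo_tool([
  [0,0,0,0,0,0,1],
  [0,0,0,0,0,0,1],
  [0,0,0,0,0,0,1],
  [0,0,0,0,0,0,1],
])

```text
time_s: 8.9
tool_pos: [0.4359, -0.2803, 0.0902]
tool_rot: [-1.808, -2.569, -0.0]
wrist_force: [-0.7, -0.1, -1.7]
width: 0.0135
```

Emit:
servo_tool([
  [0,0,0,0,0,-5,1],
  [0,0,0,0,0,-10,1],
  [0,0,0,0,0,0,1],
  [0,0,0,0,0,0,1],
])

```text
time_s: 9.23
tool_pos: [0.4361, -0.2804, 0.1056]
tool_rot: [1.808, 2.568, -0.0]
wrist_force: [1.1, -0.4, -1.3]
width: 0.014
```

Emit:
servo_tool([
  [0,0,0,0,0,-20,1],
  [0,0,0,0,0,-35,1],
  [0,0,0,0,0,-35,1],
  [0,0,0,0,0,-20,1],
  [0,0,0,0,0,0,1],
  [0,0,0,0,0,0,1],
])

```text
time_s: 9.73
tool_pos: [0.4359, -0.2802, 0.215]
tool_rot: [1.808, 2.568, -0.0]
wrist_force: [0.3, 0.2, -2.9]
width: 0.0138
```

```bash
python3 snap.py w7
```

```text
9.7333 [ 0.4359 -0.2802  0.215 ] xang 109.71 z [ 0.001 -0.    -1.   ] F [ 0.3  0.2 -2.9] 0.013844014211002426 [-46.  20.  82.   0.  78. -66.]
```

View pics/w7.png

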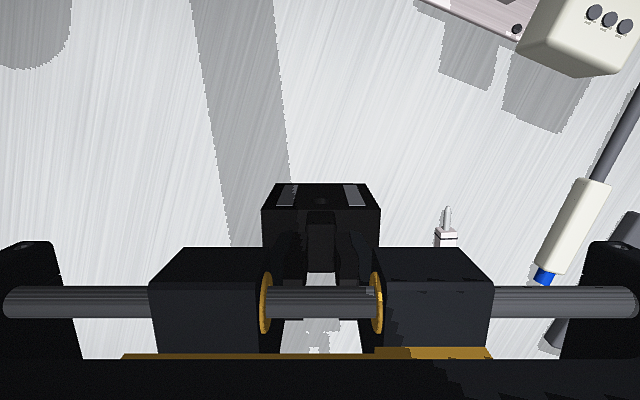

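Run:
```python
import pickle
from h import *
r,s=pickle.load(open("pics/w7.pkl","rb"))
a=cv2.imread("pics/w7.png")
c=cv2.resize(a[170:250,250:390],None,fx=5.6,fy=5.6,interpolation=cv2.INTER_NEAREST).astype(float)
cv2.imwrite("pics/w7c.png",np.clip(255*(c/255)**.45,0,255).astype(np.uint8))
Rm=R.from_rotvec(s["tool_rot"]).as_matrix()
# predicted corners of cassette top face in the image
for x,y,z in [(.0135,-.035,.0262),(.0135,.035,.0262),(-.0145,-.035,.0262),(.0135,-.035,.0902),(.0135,.035,.0902)]:
    print((x,y,z),((proj(r,s["tool_pos"]+Rm@np.array([x,y,z]),s)-[250,170]+.5)*5.6).round(0))
```

```text
(0.0135, -0.035, 0.0262) [ 65. 218.]
(0.0135, 0.035, 0.0262) [736. 217.]
(-0.0145, -0.035, 0.0262) [ 79. 462.]
(0.0135, -0.035, 0.0902) [150.  72.]
(0.0135, 0.035, 0.0902) [649.  72.]
```

View pics/w7c.png

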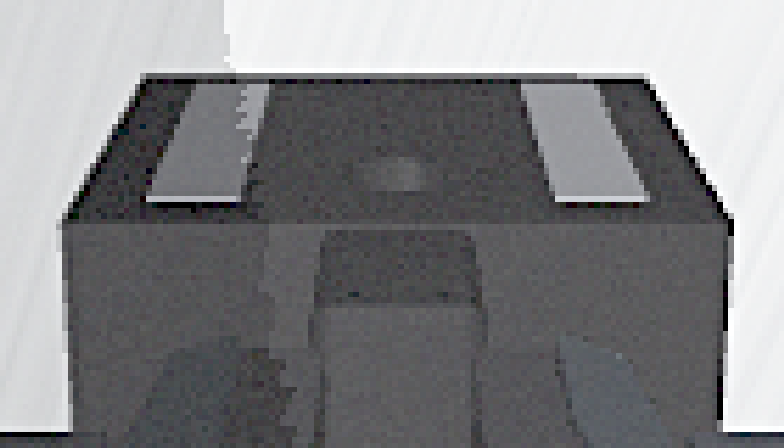

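Emit:
servo_tool([
  [0,0,0.0885,0,0,0,1],
  [0,0,0.0885,0,0,0,1],
  [0,0,0.0885,0,0,0,1],
  [0,0,0.0885,0,0,0,1],
  [0,0,0,20,6,0,1],
  [0,0,0,30,10,0,1],
  [0,0,0,34,12,0,1],
  [0,0,0,34,12,0,1],
  [0,0,0,34,12,0,1],
  [0,0,0,34,12,0,1],
  [0,0,0,32,11,0,1],
  [0,0,0,24,8,0,1],
  [0,0,0,12.8,4,0,1],
  [0,0,0,0,0,0,1],
  [0,0,0,0,0,0,1],
  [0,0,0,0,0,0,1],
])

```text
time_s: 11.12
tool_pos: [0.525, -0.027, 0.2141]
tool_rot: [-2.232, -2.208, 0.002]
wrist_force: [0.1, -0.1, -1.2]
width: 0.0137
```

```bash
python3 snap.py w8
```

```text
11.1167 [ 0.525  -0.027   0.2141] xang 89.4 z [-0.002  0.    -1.   ] F [ 0.1 -0.1 -1.2] 0.013687400738128682 [-16.  21.  81.  -0.  78. -15.]
```

View pics/w8.png

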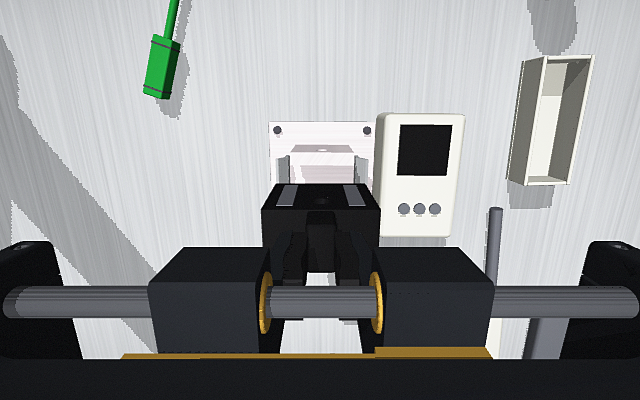

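Emit:
servo_tool([
  [0,0,0,0.7,0.6,0,1],
  [0,0,0,0,0,20,1],
  [0,0,0,0,0,20,1],
  [0,0,0,0,0,8,1],
  [0,0,0,0,0,8,1],
  [0,0,0,0,0,8,1],
  [0,0,0,0,0,8,1],
  [0,0,0,0,0,0,1],
  [0,0,0,0,0,0,1],
])

```text
time_s: 11.92
tool_pos: [0.5261, -0.0258, 0.1433]
tool_rot: [-2.232, -2.21, 0.0]
wrist_force: [0.6, 0.6, -0.9]
width: 0.0141
```

```bash
python3 snap.py w9
python3 - <<'E'
import cv2,numpy as np
a=cv2.imread("pics/w9.png")
c=cv2.resize(a[100:230,240:400],None,fx=5,fy=5,interpolation=cv2.INTER_NEAREST).astype(float)
cv2.imwrite("pics/w9c.png",np.clip(255*(c/255)**.6,0,255).astype(np.uint8))
E
```

```text
11.9167 [ 0.5261 -0.0258  0.1433] xang 89.43 z [-0. -0. -1.] F [ 0.6  0.6 -0.9] 0.014128780696470163 [-16.  25.  87.  -0.  68. -15.]
```

View pics/w9c.png

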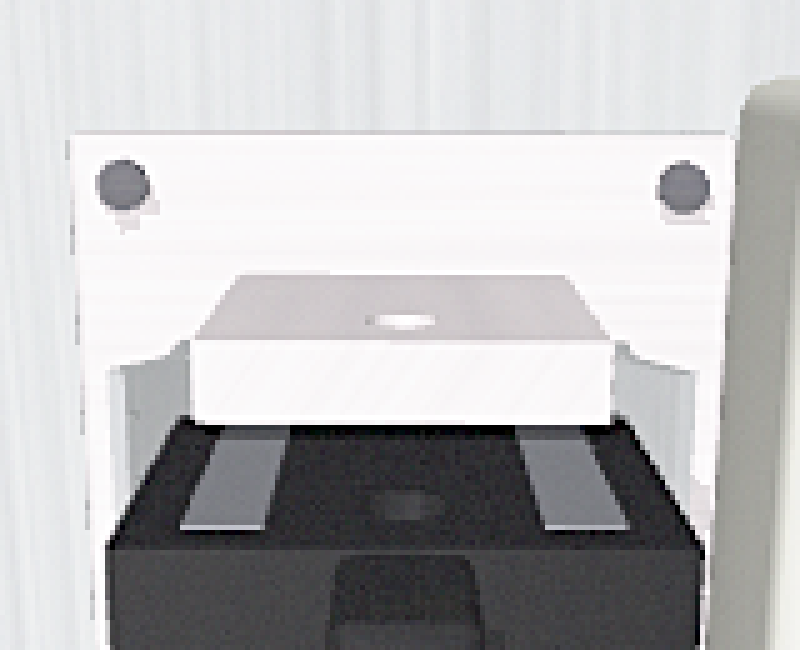

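Run:
```python
import pickle
from h import *
r,s=pickle.load(open("pics/w9.pkl","rb"))
f=lambda l:[(240+x/5-.5,100+y/5-.5) for x,y in l]
P=quad(r,s,f([(191,340),(612,340),(612,425),(192,425)]),.072)
quad(r,s,f([(68,133),(738,133),(728,650),(95,650)]),.008)
```

```text
c [ 0.5257 -0.003   0.072 ] sides [0.0599, 0.0125, 0.0607, 0.0125]
xdir -0.6
xdir -0.6
tool dx,dy,dz mm [22.7 -0.6 71.3]
c [ 0.5264 -0.0213  0.008 ] sides [0.1193, 0.0991, 0.124, 0.099]
xdir -0.7
xdir -0.6
tool dx,dy,dz mm [  4.5   0.2 135.3]
```

Emit:
servo_tool([
  [0,0,0,-0.7,-0.5,0,1],
  [0,0,0,0,0,8,1],
  [0,0,0,0,0,8,1],
  [0,0,0,0,0,8,1],
  [0,0,0,0,0,8,1],
  [0,0,0,0,0,6,1],
  [0,0,0,0,0,4,1],
  [0,0,0,0,0,2,1],
  [0,0,0,0,0,0,1],
  [0,0,0,0,0,0,1],
])

```text
time_s: 12.8
tool_pos: [0.5257, -0.0264, 0.0994]
tool_rot: [2.232, 2.21, 0.0]
wrist_force: [0.1, 0.3, -1.5]
width: 0.0141
```

```bash
python3 snap.py w10
```

```text
12.8 [ 0.5257 -0.0264  0.0994] xang 89.43 z [ 0. -0. -1.] F [ 0.1  0.3 -1.5] 0.014050531834977497 [-16.  28.  90.   0.  62. -15.]
```

View pics/w10.png

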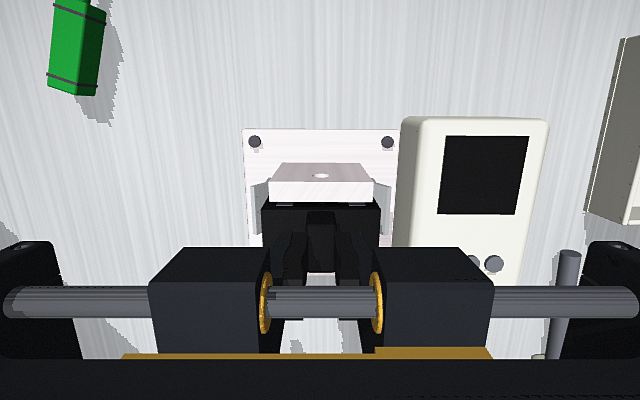

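Emit:
servo_tool([
  [0,0,0,0,0,0.8,1],
  [0,0,0,0,0,0.7,1],
  [0,0,0,0,0,0,1],
  [0,0,0,0,0,0,1],
])

```text
time_s: 13.18
tool_pos: [0.5256, -0.0264, 0.0981]
tool_rot: [2.232, 2.21, 0.0]
wrist_force: [-1.6, 0.6, 2.2]
width: 0.0136
```

Emit:
servo_tool([
  [0,0,0,0,0,0,-1],
  [0,0,0,0,0,0,-1],
  [0,0,0,0,0,0,-1],
  [0,0,0,0,0,0,-1],
  [0,0,0,0,0,0,-1],
  [0,0,0,0,0,0,-1],
  [0,0,0,0,0,-20,-1],
  [0,0,0,0,0,-35,-1],
  [0,0,0,0,0,-35,-1],
  [0,0,0,0,0,-20,-1],
  [0,0,0,0,0,0,-1],
  [0,0,0,0,0,0,-1],
])

```text
time_s: 14.18
tool_pos: [0.5257, -0.0264, 0.2082]
tool_rot: [2.231, 2.209, 0.001]
wrist_force: [-0.5, 0.7, -0.2]
width: 0.0881
```

```bash
python3 snap.py w11
python3 - <<'E'
import cv2,numpy as np
a=cv2.imread("pics/w11.png")
c=cv2.resize(a[120:260,240:400],None,fx=5,fy=4.2,interpolation=cv2.INTER_NEAREST).astype(float)
cv2.imwrite("pics/w11c.png",np.clip(255*(c/255)**.6,0,255).astype(np.uint8))
E
```

```text
14.1833 [ 0.5257 -0.0264  0.2082] xang 89.43 z [ 0.002 -0.    -1.   ] F [-0.5  0.7 -0.2] 0.0880917592497352 [-16.  21.  82.   0.  77. -15.]
```

View pics/w11c.png

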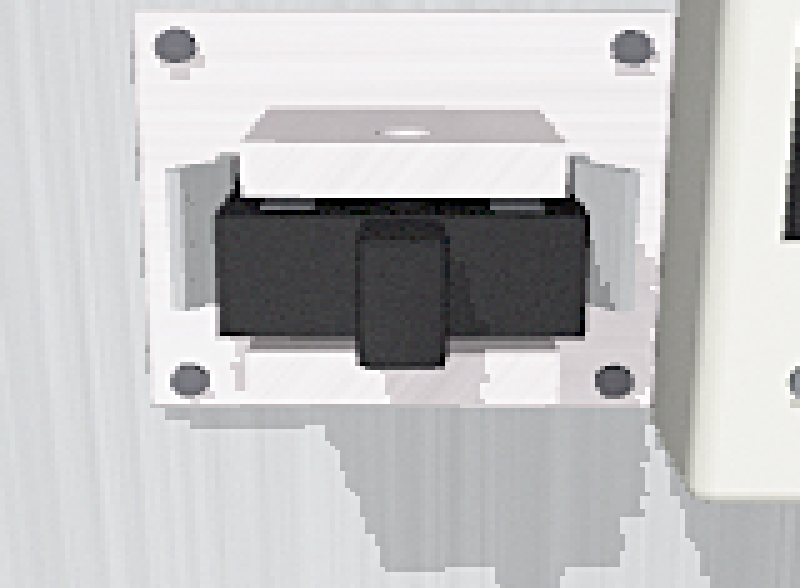

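Run:
```python
import pickle
from h import *
r,s=pickle.load(open("pics/w11.pkl","rb"))
f=lambda l:[(240+x/5-.5,120+y/4.2-.5) for x,y in l]
print("cass top");quad(r,s,f([(217,212),(588,212),(586,336),(218,336)]),.072)
print("rib");quad(r,s,f([(358,238),(447,238),(444,368),(359,368)]),.096)
print("far plate");quad(r,s,f([(240,142),(567,142),(567,198),(240,198)]),.072)
```

```text
cass top
c [ 0.5252 -0.0267  0.072 ] sides [0.0689, 0.0287, 0.0703, 0.0287]
xdir -0.7
xdir -0.7
tool dx,dy,dz mm [ -0.3  -0.7 136.2]
rib
c [ 0.5252 -0.0269  0.096 ] sides [0.0152, 0.0278, 0.0149, 0.0278]
xdir -0.7
xdir -0.7
tool dx,dy,dz mm [ -0.4  -0.7 112.2]
far plate
c [ 0.5257 -0.0031  0.072 ] sides [0.0599, 0.0124, 0.0606, 0.0124]
xdir -0.7
xdir -0.7
tool dx,dy,dz mm [ 23.4  -0.5 136.2]
```

Emit:
servo_tool([
  [0,0,0,25,-6,0,-1],
  [0,0,0,38,-9,0,-1],
  [0,0,0,38,-9,0,-1],
  [0,0,0,38,-9,0,-1],
  [0,0,0,38,-9,0,-1],
  [0,0,0,38,-9,0,-1],
  [0,0,0,38,-9,0,-1],
  [0,0,0,32,-9,0,-1],
  [0,0,-0.0943,0,0,0,-1],
  [0,0,-0.0943,0,0,0,-1],
  [0,0,-0.0943,0,0,0,-1],
  [0,0,0,0,0,0,-1],
  [0,0,0,0,0,0,-1],
])

```text
time_s: 15.32
tool_pos: [0.459, 0.2591, 0.2064]
tool_rot: [-1.901, -2.499, 0.003]
wrist_force: [0.2, 0.3, -0.7]
width: 0.0881
```

```bash
python3 snap.py w12
```

```text
15.3167 [0.459  0.2591 0.2064] xang 105.47 z [-0.002 -0.001 -1.   ] F [ 0.2  0.3 -0.7] 0.08810709184156255 [17. 21. 81.  0. 77.  1.]
```

View pics/w12.png

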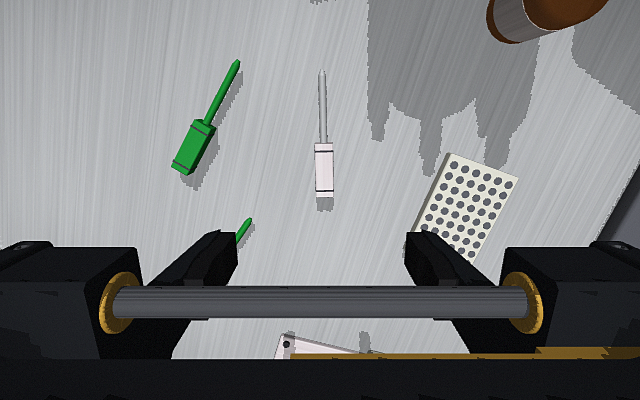

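Run:
```python
import pickle
from h import *
r,s=pickle.load(open("pics/w12.pkl","rb"))
a=cv2.imread("pics/w12.png")
c=cv2.resize(a[60:220,300:345],None,fx=4,fy=4,interpolation=cv2.INTER_NEAREST)
d=cv2.resize(a[135:205,300:345],None,fx=8,fy=8,interpolation=cv2.INTER_NEAREST)
cv2.imwrite("pics/w12c.png",c);cv2.imwrite("pics/w12d.png",d)
Rm=R.from_rotvec(s["tool_rot"]).as_matrix()
for n,uv,z in [("plate corner",(405,255),.014),("plate top corner",(445,153),.014),("edge mid",(425,205),.014),("green tip",(250,220),.01),("greenA handle",(215,125),.02),("tip",(321.5,69),.01)]:
    print(n,((onz(r,uv,z,s)-s["tool_pos"])@Rm*1000).round(0), onz(r,uv,z,s).round(4))
```

```text
plate corner [-102.  102.  192.] [0.5837 0.1879 0.014 ]
plate top corner [ 22. 136. 192.] [0.5842 0.3162 0.014 ]
edge mid [-38. 120. 192.] [0.5844 0.254  0.014 ]
green tip [-58. -84. 197.] [0.3932 0.1805 0.01  ]
greenA handle [  52. -111.  187.] [0.3372 0.2796 0.02  ]
tip [108.   1. 196.] [0.4305 0.3634 0.01  ]
```

View pics/w12d.png

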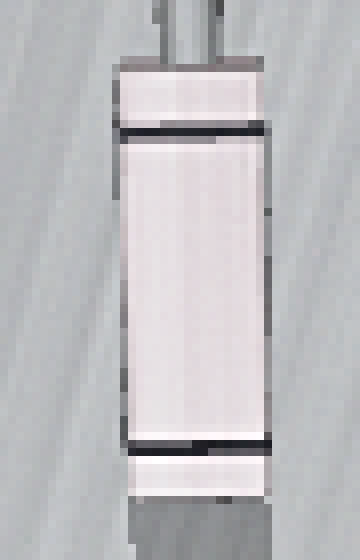

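View pics/w12c.png

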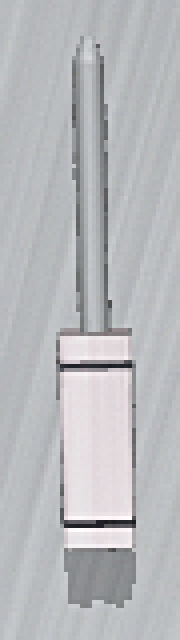

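Run:
```python
import pickle
from h import *
r,s=pickle.load(open("pics/w12.pkl","rb"))
f=lambda l:[(300+x/8-.5,135+y/8-.5) for x,y in l]
P=quad(r,s,f([(119,68),(266,68),(270,497),(127,497)]),.02)
for i,j in((3,0),(2,1)): v=P[j]-P[i];print("ydir",np.degrees(np.arctan2(v[1],v[0])).round(1))
t=onz(r,(300+88/4-.5,60+38/4-.5),.01,s); c=P.mean(0); v=t-c;print(t.round(4),np.linalg.norm(v[:2]),np.degrees(np.arctan2(v[1],v[0])))
```

```text
c [0.4609 0.2632 0.02  ] sides [0.0197, 0.0598, 0.0201, 0.0598]
xdir 15.4
xdir 15.4
tool dx,dy,dz mm [  3.4   3.4 186.4]
ydir 106.2
ydir 106.6
[0.4305 0.3634 0.01  ] 0.10471339308262782 106.90915487502524
```

Emit:
servo_tool([
  [0,0,-0.02,0,0,0,-0.5],
  [0,0,0,3.5,3.3,0,-0.5],
  [0,0,0,0,0,25,-0.5],
  [0,0,0,0,0,35,-0.5],
  [0,0,0,0,0,35,-0.5],
  [0,0,0,0,0,25,-0.5],
  [0,0,0,0,0,0,-0.5],
  [0,0,0,0,0,0,-0.5],
])

```text
time_s: 16.03
tool_pos: [0.4616, 0.2636, 0.0875]
tool_rot: [-1.874, -2.52, 0.002]
wrist_force: [0.2, 0.2, -0.8]
width: 0.0659
```

```bash
python3 snap.py w13
python3 - <<'E'
import cv2
a=cv2.imread("pics/w13.png")
cv2.imwrite("pics/w13c.png",cv2.resize(a[20:290,230:410],None,fx=2.9,fy=2.2,interpolation=cv2.INTER_NEAREST))
E
```

```text
16.0333 [0.4616 0.2636 0.0875] xang 106.74 z [-0.002 -0.    -1.   ] F [ 0.2  0.2 -0.8] 0.06589277732754606 [17. 30. 90.  0. 60.  0.]
```

View pics/w13c.png

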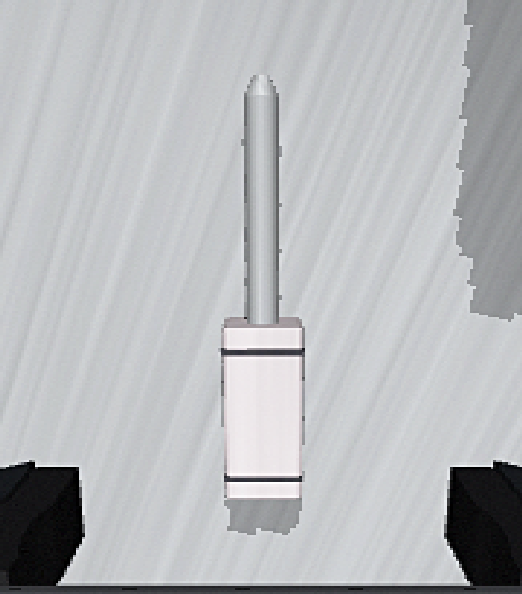

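Emit:
servo_tool([
  [0,0,0,0,-0.5,20,-0.5],
  [0,0,0,0,0,20,-0.5],
  [0,0,0,0,0,14,-0.5],
  [0,0,0,0,0,6,-0.5],
  [0,0,0,0,0,0,-0.5],
  [0,0,0,0,0,0,1],
  [0,0,0,0,0,0,1],
  [0,0,0,0,0,0,1],
  [0,0,0,0,0,0,1],
  [0,0,0,0,0,0,1],
  [0,0,0,0,0,0,1],
  [0,0,0,0,0,0,1],
  [0,0,0,0,0,0,1],
  [0,0,0,0,0,0,1],
  [0,0,0,0,0,0,1],
  [0,0,0,0,0,0,1],
  [0,0,0,0,0,0,1],
  [0,0,0,0,0,0,1],
  [0,0,0,0,0,0,1],
], squeeze=45)

```text
time_s: 17.67
tool_pos: [0.4611, 0.2634, 0.0277]
tool_rot: [1.873, 2.522, 0.0]
wrist_force: [0.3, 0.0, -0.2]
width: 0.0005
```

```bash
python3 snap.py w14
python3 - <<'E'
import cv2
a=cv2.imread("pics/w14.png")
cv2.imwrite("pics/w14c.png",cv2.resize(a[0:320,200:440],None,fx=2.4,fy=1.8,interpolation=cv2.INTER_NEAREST))
E
```

```text
17.6667 [0.4611 0.2634 0.0277] xang 106.79 z [ 0.  0. -1.] F [ 0.3  0.  -0.2] 0.0005495068288608024 [17. 35. 93.  0. 52.  0.]
```

View pics/w14c.png

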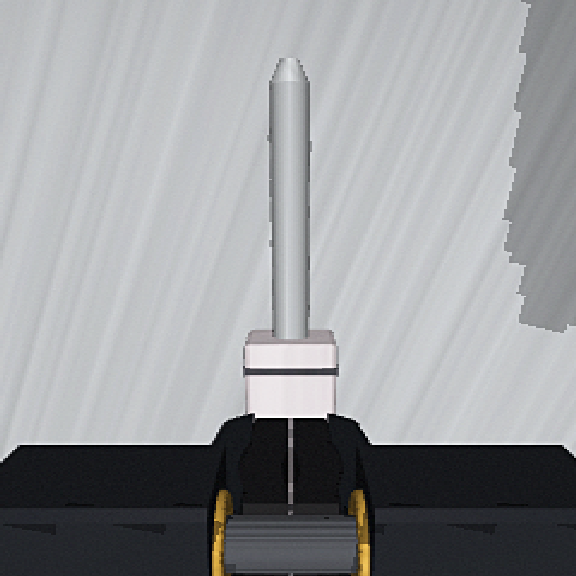

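Run:
```python
from rig import env
from h import *
a=env.get_image("scene");b=env.get_image("side")
cr=lambda im,x,y,w,h,f:cv2.resize(im["pixels"][y:y+h,x:x+w,::-1],None,fx=f,fy=f,interpolation=cv2.INTER_CUBIC)
cv2.imwrite("pics/e1.png",cr(a,320,110,110,80,7));cv2.imwrite("pics/e2.png",cr(b,290,220,110,85,7))
T=env.sense()["tool_pos"]
for im,o in((a,(320,110)),(b,(290,220))):
    for dz in(0,-.006,-.025): print(dz,((proj(im,T+[0,0,dz])-o)*7).round())
```

```text
0 [406. 410.]
-0.006 [404. 420.]
-0.025 [398. 449.]
0 [326. 335.]
-0.006 [326. 343.]
-0.025 [325. 369.]
```

View pics/e1.png

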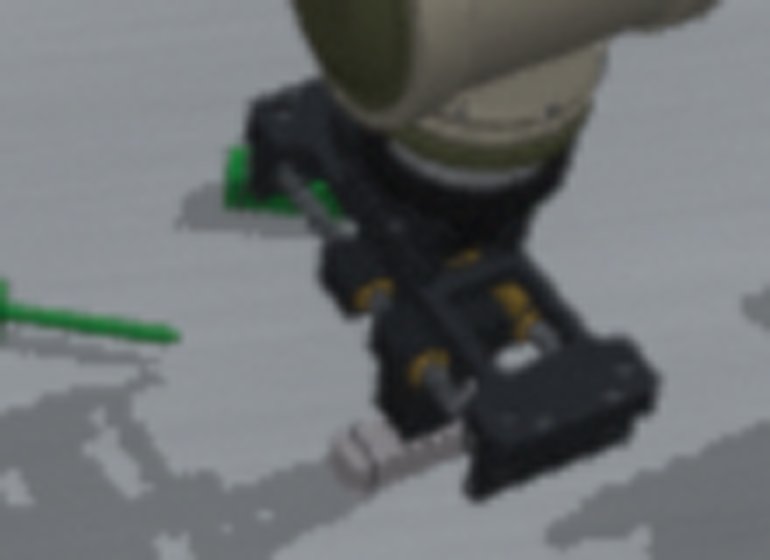

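View pics/e2.png

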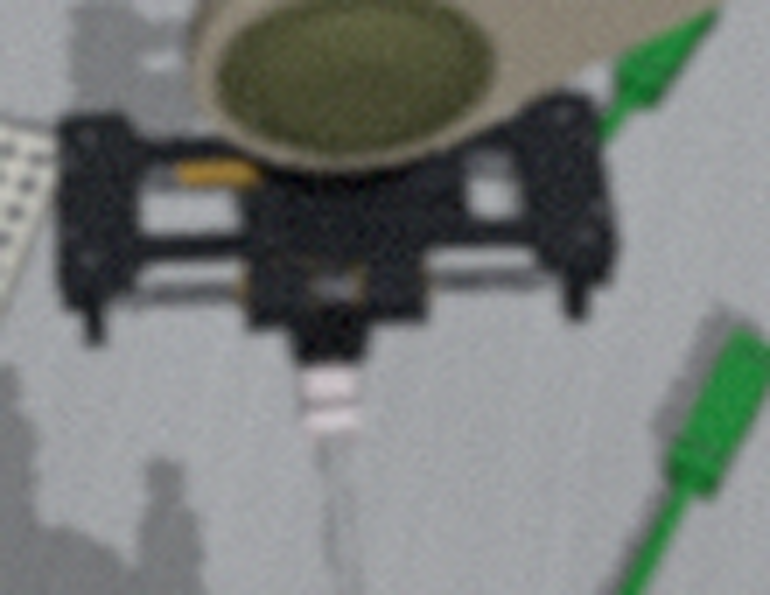

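Emit:
servo_tool([
  [0,0,0,0,0,0,-0.5],
  [0,0,0,0,0,0,-0.5],
  [0,0,0,0,0,0,-0.5],
  [0,0,0,0,0,0,-0.5],
  [0,0,0,0,0,0,-0.5],
  [0,0,0,0,0,0,-0.5],
  [0,0,0,0,0,0,-0.5],
  [0,0,0,-4,0,0,-0.5],
  [0,0,0,-4,0,0,-0.5],
  [0,0,0,0,0,5,-0.5],
  [0,0,0,0,0,5,-0.5],
  [0,0,0,0,0,5,-0.5],
  [0,0,0,0,0,0,-0.5],
  [0,0,0,0,0,0,-0.5],
])

```text
time_s: 18.98
tool_pos: [0.4631, 0.2558, 0.0123]
tool_rot: [-1.873, -2.521, 0.001]
wrist_force: [-0.3, -0.0, -0.1]
width: 0.0661
```

Emit:
servo_tool([
  [0,0,0,0,0,2,-0.5],
  [0,0,0,0,0,1.5,-0.5],
  [0,0,0,0,0,0,-0.5],
])

```text
time_s: 19.23
tool_pos: [0.4633, 0.2558, 0.0091]
tool_rot: [-1.873, -2.522, 0.0]
wrist_force: [-0.1, -0.4, -0.4]
width: 0.0661
```

```bash
python3 snap.py w15
```

```text
19.2333 [0.4633 0.2558 0.0091] xang 106.79 z [-0. -0. -1.] F [-0.1 -0.4 -0.4] 0.06610553640540641 [16. 36. 95. -0. 49. -1.]
```

View pics/w15.png

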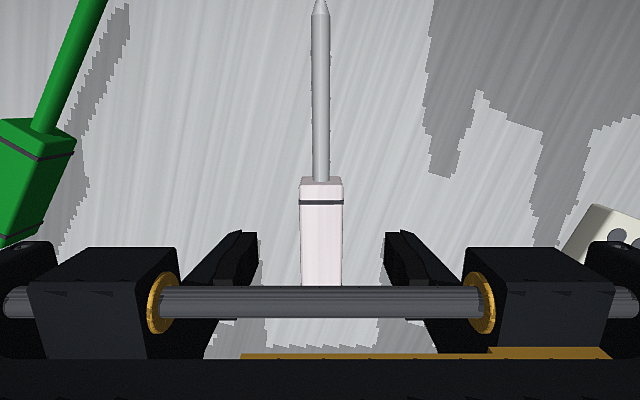

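Fingertips clear the bench and now flank the handle (321, 240). Close.

Emit:
servo_tool([
  [0,0,0,0,0,0,1],
  [0,0,0,0,0,0,1],
  [0,0,0,0,0,0,1],
  [0,0,0,0,0,0,1],
  [0,0,0,0,0,0,1],
  [0,0,0,0,0,0,1],
  [0,0,0,0,0,0,1],
  [0,0,0,0,0,0,1],
  [0,0,0,0,0,0,1],
  [0,0,0,0,0,0,1],
  [0,0,0,0,0,0,1],
  [0,0,0,0,0,0,1],
  [0,0,0,0,0,0,1],
  [0,0,0,0,0,0,1],
], squeeze=45)

```text
time_s: 20.45
tool_pos: [0.4634, 0.2558, 0.0093]
tool_rot: [1.874, 2.522, 0.0]
wrist_force: [-0.2, -0.3, -0.7]
width: 0.0197
```

```bash
python3 snap.py w16
python3 - <<'E'
import cv2
a=cv2.imread("pics/w16.png")
cv2.imwrite("pics/w16c.png",cv2.resize(a[0:320,200:440],None,fx=2.4,fy=1.8,interpolation=cv2.INTER_NEAREST))
E
```

```text
20.45 [0.4634 0.2558 0.0093] xang 106.78 z [ 0.  0. -1.] F [-0.2 -0.3 -0.7] 0.019718414414872917 [16. 36. 95.  0. 49. -1.]
```

View pics/w16c.png

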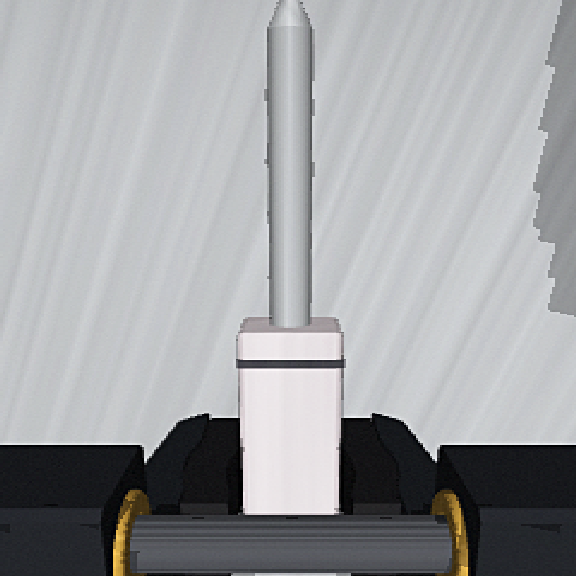

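Emit:
servo_tool([
  [0,0,0,0,0,-10,1],
  [0,0,0,0,0,-25,1],
  [0,0,0,0,0,-35,1],
  [0,0,0,0,0,-35,1],
  [0,0,0,0,0,-35,1],
  [0,0,0,0,0,-20,1],
  [0,0,0.1015,0,0,0,1],
  [0,0,0.1015,0,0,0,1],
  [0,0,0.1015,0,0,0,1],
  [0,0,0,0,0,0,1],
  [0,0,0,0,0,0,1],
])

```text
time_s: 21.42
tool_pos: [0.4632, 0.2557, 0.1696]
tool_rot: [-2.231, -2.212, 0.0]
wrist_force: [0.7, -0.6, -1.7]
width: 0.0192
```

Emit:
servo_tool([
  [0,0,0,-20,2,0,1],
  [0,0,0,-32,4,0,1],
  [0,0,0,-35,5,0,1],
  [0,0,0,-35,5.5,0,1],
  [0,0,0,-35,5.5,0,1],
  [0,0,0,-35,5.5,0,1],
  [0,0,0,-35,5.5,0,1],
  [0,0,0,-35,5.5,0,1],
  [0,0,0,-35,5.5,0,1],
  [0,0,0,-35,5.5,0,1],
  [0,0,0,-35,5.5,0,1],
  [0,0,0,-33,5.5,0,1],
  [0,0,0,-25,3.5,0,1],
  [0,0,0,-15,2,0,1],
  [0,0,0,0,0,0,1],
  [0,0,0,0,0,0,1],
  [0,0,0,0,0,0,1],
])

```text
time_s: 22.83
tool_pos: [0.5241, -0.1836, 0.1693]
tool_rot: [-2.232, -2.21, -0.0]
wrist_force: [0.6, 0.3, -0.8]
width: 0.0195
```

```bash
python3 snap.py w17
```

```text
22.8333 [ 0.5241 -0.1836  0.1693] xang 89.44 z [-0.     0.001 -1.   ] F [ 0.6  0.3 -0.8] 0.019548069397795475 [-32.  26.  80.   0.  74. -31.]
```

View pics/w17.png

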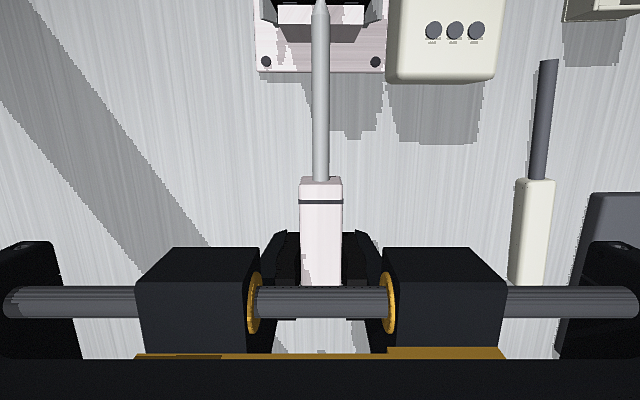

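Emit:
servo_tool([
  [0,0,0,0,0,20,1],
  [0,0,0,0,0,30,1],
  [0,0,0,0,0,30,1],
  [0,0,0,0,0,20,1],
  [0,0,0,0,0,10,1],
  [0,0,0,0,0,5,1],
  [0,0,0,0,0,0,1],
  [0,0,0,0,0,0,1],
  [0,0,0,0,0,0,1],
])

```text
time_s: 23.63
tool_pos: [0.5249, -0.1851, 0.0556]
tool_rot: [2.232, 2.207, 0.001]
wrist_force: [0.8, -1.2, -1.7]
width: 0.0194
```

```bash
python3 snap.py w18;python3 - <<'E'
from rig import env
import cv2
b=env.get_image("side")["pixels"][:,:,::-1]
cv2.imwrite("pics/s18.png",cv2.resize(b[110:230,280:400],None,fx=5,fy=5,interpolation=cv2.INTER_CUBIC))
a=cv2.imread("pics/w18.png")
cv2.imwrite("pics/w18c.png",cv2.resize(a[0:200,240:400],None,fx=4,fy=3,interpolation=cv2.INTER_NEAREST))
E
```

```text
23.6333 [ 0.5249 -0.1851  0.0556] xang 89.36 z [ 0.002 -0.001 -1.   ] F [ 0.8 -1.2 -1.7] 0.019403909928912024 [-32.  34.  88.   0.  58. -31.]
```

View pics/w18c.png

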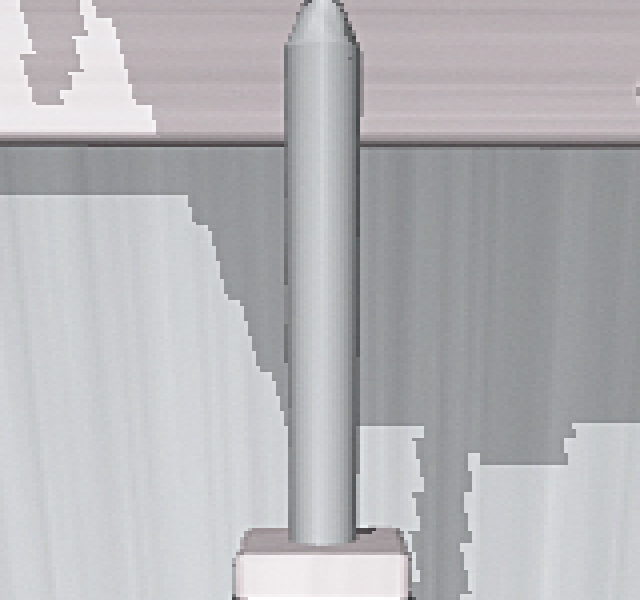

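View pics/s18.png

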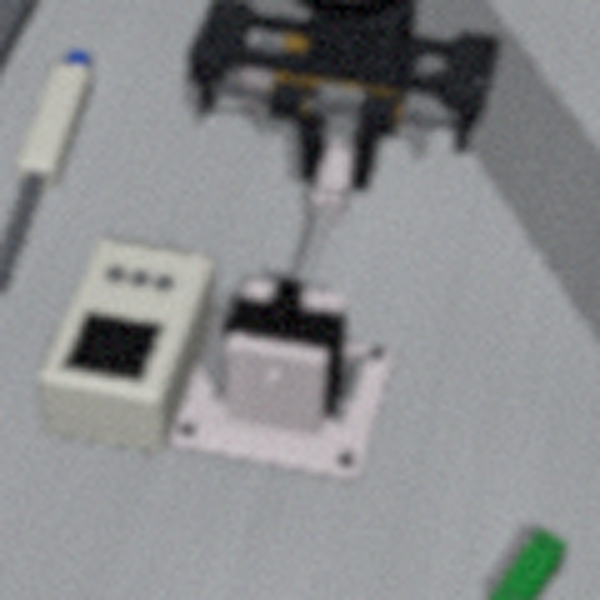

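Run:
```python
import pickle
from h import *
r,s=pickle.load(open("pics/w18.pkl","rb"))
Rm=R.from_rotvec(s["tool_rot"]).as_matrix()
o,d=ray(r,(0,0),s)
def on_tool(uv,zt):
    o,d=ray(r,uv,s);ot=(o-s["tool_pos"])@Rm;dt=d@Rm;return (ot+dt*(zt-ot[2])/dt[2])*1000
g=cv2.cvtColor(cv2.imread("pics/w18.png"),cv2.COLOR_BGR2GRAY)
for row in (20,60,100,130,160): print(row,g[row,305:336].tolist())
for uv in [(240+322.5/4-.5,1),(240+(287+357)/8-.5,60),(240+(290+357)/8-.5,170)]: print(on_tool(uv,-.0007).round(2), (s["tool_pos"]+Rm@(on_tool(uv,-.0007)/1000)).round(4))
```

```text
20 [181, 183, 182, 184, 186, 191, 114, 142, 161, 172, 178, 187, 190, 192, 199, 208, 200, 187, 180, 174, 166, 157, 143, 122, 81, 147, 187, 185, 183, 183, 182]
60 [155, 154, 152, 153, 149, 155, 116, 143, 159, 174, 182, 187, 193, 199, 200, 207, 201, 190, 186, 178, 170, 159, 145, 118, 81, 161, 152, 149, 145, 149, 151]
100 [153, 157, 153, 152, 152, 155, 137, 133, 157, 174, 186, 189, 195, 202, 206, 208, 203, 196, 188, 181, 174, 161, 141, 114, 94, 162, 156, 153, 148, 156, 157]
130 [206, 210, 210, 213, 150, 151, 158, 125, 155, 176, 185, 189, 196, 206, 210, 206, 203, 194, 187, 183, 172, 160, 139, 106, 110, 160, 158, 154, 152, 158, 159]
160 [204, 209, 211, 211, 207, 206, 213, 137, 147, 168, 183, 191, 196, 205, 211, 209, 201, 195, 189, 184, 172, 157, 136, 88, 180, 218, 210, 208, 206, 208, 210]
[112.21  -0.15  -0.7 ] [ 0.526  -0.0729  0.0561]
[89.84 -0.24 -0.7 ] [ 0.5257 -0.0953  0.0562]
[41.67 -0.15 -0.7 ] [ 0.5252 -0.1434  0.0562]
```

Emit:
servo_tool([
  [0,0,0,0,-0.9,1.3,1],
  [0,0,0,0,0,0,1],
  [0,0,0,0,0,0,1],
])

```text
time_s: 23.98
tool_pos: [0.5233, -0.185, 0.0531]
tool_rot: [2.234, 2.208, 0.0]
wrist_force: [-0.2, 0.3, -1.5]
width: 0.0198
```

```bash
python3 snap.py w19
```

```text
23.9833 [ 0.5233 -0.185   0.0531] xang 89.33 z [ 0. -0. -1.] F [-0.2  0.3 -1.5] 0.01976291304020056 [-32.  34.  88.  -0.  58. -31.]
```

Emit:
servo_tool([
  [0,0,0,0,0.6,-1.2,1],
  [0,0,0,0,0,0,1],
  [0,0,0,0,0,0,1],
  [0,0,0,0,0,0,1],
  [0,0,0,0,0,0,1],
])

```text
time_s: 24.45
tool_pos: [0.524, -0.1849, 0.0541]
tool_rot: [-2.234, -2.208, 0.0]
wrist_force: [-0.7, -0.1, -0.6]
width: 0.0194
```

```bash
python3 snap.py w20
python3 - <<'E'
from rig import env
from h import *
b=env.get_image("side");a=env.get_image("scene")
cv2.imwrite("pics/s20.png",cv2.resize(a["pixels"][160:240,230:330,::-1],None,fx=7,fy=7,interpolation=cv2.INTER_CUBIC))
E
```

```text
24.45 [ 0.524  -0.1849  0.0541] xang 89.34 z [-0.  0. -1.] F [-0.7 -0.1 -0.6] 0.01941171964072344 [-32.  34.  88.  -0.  58. -31.]
```

View pics/s20.png

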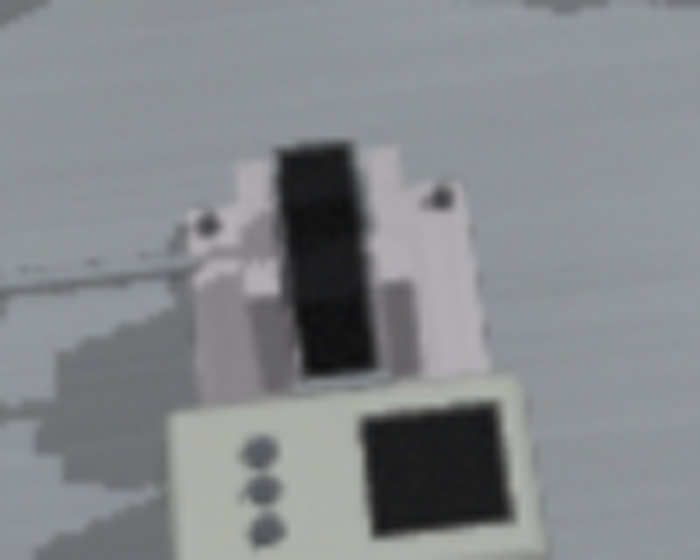

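Emit:
servo_tool([
  [0,0,0,4,0,0,1],
  [0,0,0,4,0,0,1],
  [0,0,0,4,0,0,1],
  [0,0,0,2,0,0,1],
  [0,0,0,2,0,0,1],
  [0,0,0,2,0,0,1],
  [0,0,0,2,0,0,1],
  [0,0,0,2,0,0,1],
  [0,0,0,2,0,0,1],
  [0,0,0,0,0,0,1],
])

```text
time_s: 25.43
tool_pos: [0.5242, -0.1606, 0.0541]
tool_rot: [-2.234, -2.209, -0.0]
wrist_force: [0.3, -0.2, -1.2]
width: 0.0197
```

```bash
python3 snap.py w21;python3 - <<'E'
import cv2
a=cv2.imread("pics/w21.png")
cv2.imwrite("pics/w21c.png",cv2.resize(a[0:200,220:420],None,fx=3.5,fy=3,interpolation=cv2.INTER_NEAREST))
E
```

```text
25.4333 [ 0.5242 -0.1606  0.0541] xang 89.35 z [-0.  0. -1.] F [ 0.3 -0.2 -1.2] 0.01970106034375115 [-29.  34.  89.   0.  57. -29.]
```

View pics/w21c.png

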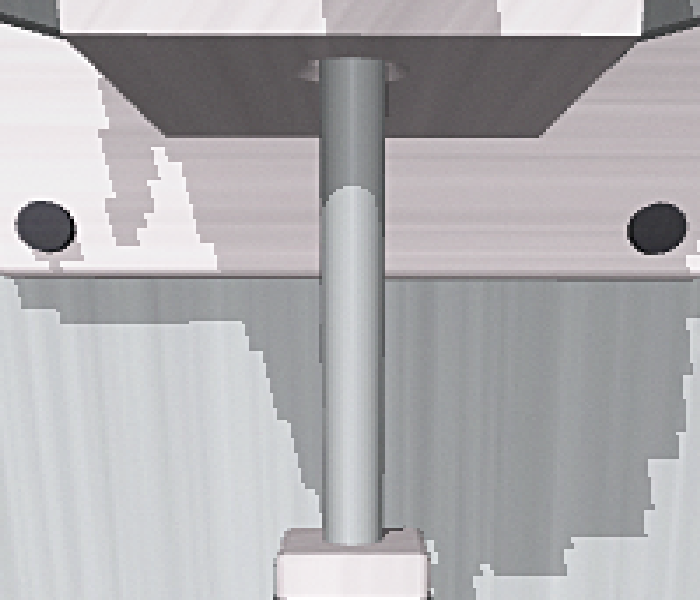

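Emit:
servo_tool([
  [0,0,0,2.5,0,0,1],
  [0,0,0,2.5,0,0,1],
  [0,0,0,2.5,0,0,1],
  [0,0,0,2.5,0,0,1],
  [0,0,0,2.5,0,0,1],
  [0,0,0,2.5,0,0,1],
  [0,0,0,2.5,0,0,1],
  [0,0,0,2.5,0,0,1],
  [0,0,0,0,0,0,1],
])

```text
time_s: 26.23
tool_pos: [0.5245, -0.1405, 0.0542]
tool_rot: [-2.234, -2.209, -0.0]
wrist_force: [0.2, 1.3, -0.7]
width: 0.0195
```

Emit:
servo_tool([
  [0,0,0,2.5,0,0,1],
  [0,0,0,2.5,0,0,1],
  [0,0,0,2.5,0,0,1],
  [0,0,0,2.5,0,0,1],
  [0,0,0,2.5,0,0,1],
  [0,0,0,0,0,0,1],
  [0,0,0,0,0,0,1],
])

```text
time_s: 26.82
tool_pos: [0.5247, -0.1283, 0.0542]
tool_rot: [2.234, 2.209, 0.0]
wrist_force: [0.0, 0.1, -1.1]
width: 0.0193
```

Emit:
servo_tool([
  [0,0,0,2,0,0,1],
  [0,0,0,2,0,0,1],
  [0,0,0,2,0,0,1],
  [0,0,0,2,0,0,1],
  [0,0,0,2,0,0,1],
  [0,0,0,2,0,0,1],
  [0,0,0,0,0,0,1],
  [0,0,0,0,0,0,1],
])

```text
time_s: 27.48
tool_pos: [0.5248, -0.1163, 0.0542]
tool_rot: [2.234, 2.209, -0.0]
wrist_force: [-0.2, -0.5, -0.3]
width: 0.0195
```

Emit:
servo_tool([
  [0,0,0,2,0,0,1],
  [0,0,0,2,0,0,1],
  [0,0,0,2,0,0,1],
  [0,0,0,2,0,0,1],
  [0,0,0,2,0,0,1],
  [0,0,0,2,0,0,1],
  [0,0,0,2,0,0,1],
  [0,0,0,2,0,0,1],
  [0,0,0,0,0,0,1],
  [0,0,0,0,0,0,1],
])

```text
time_s: 28.32
tool_pos: [0.525, -0.1004, 0.0542]
tool_rot: [-2.234, -2.209, 0.0]
wrist_force: [0.3, 0.8, -2.0]
width: 0.0197
```

```bash
python3 snap.py w22
```

```text
28.3167 [ 0.525  -0.1004  0.0542] xang 89.35 z [-0. -0. -1.] F [ 0.3  0.8 -2. ] 0.019709307052046116 [-24.  33.  92.  -0.  56. -23.]
```

View pics/w22.png

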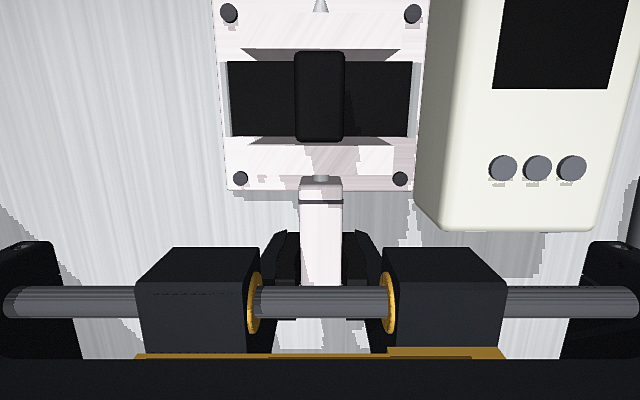

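Tip shows beyond the far plate (320, 5). About 5 mm remain to the plate.

Emit:
servo_tool([
  [0,0,0,1.5,0,0,1],
  [0,0,0,1.5,0,0,1],
  [0,0,0,1,0,0,1],
  [0,0,0,0.5,0,0,1],
  [0,0,0,0,0,0,1],
  [0,0,0,0,0,0,1],
])

```text
time_s: 28.87
tool_pos: [0.525, -0.0959, 0.0542]
tool_rot: [-2.234, -2.209, 0.0]
wrist_force: [0.2, 0.4, -1.0]
width: 0.0191
```

Emit:
servo_tool([
  [0,0,0,0.5,0,0,1],
  [0,0,0,0.5,0,0,1],
  [0,0,0,0,0,0,1],
])

```text
time_s: 29.12
tool_pos: [0.525, -0.0949, 0.0542]
tool_rot: [-2.234, -2.208, -0.0]
wrist_force: [-0.6, 0.1, -0.4]
width: 0.0194
```

```bash
python3 snap.py w23;python3 - <<'E'
import cv2
a=cv2.imread("pics/w23.png")
cv2.imwrite("pics/w23c.png",cv2.resize(a[0:240,220:420],None,fx=3.5,fy=2.5,interpolation=cv2.INTER_NEAREST))
E
```

```text
29.1167 [ 0.525  -0.0949  0.0542] xang 89.33 z [-0.  0. -1.] F [-0.6  0.1 -0.4] 0.019429865721245294 [-23.  32.  92.   0.  56. -22.]
```

View pics/w23c.png

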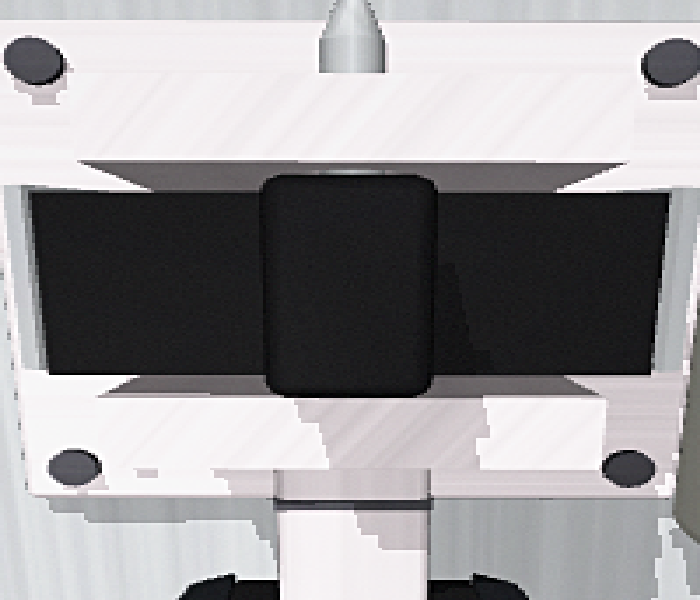

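Emit:
servo_tool([
  [0,0,0,0.5,0,0,1],
  [0,0,0,0.5,0,0,1],
  [0,0,0,0,0,0,1],
])

```text
time_s: 29.42
tool_pos: [0.5251, -0.0943, 0.0542]
tool_rot: [2.234, 2.208, -0.001]
wrist_force: [-1.0, -2.0, -1.5]
width: 0.0199
```

Emit:
servo_tool([
  [0,0,0,0.5,0,0,1],
  [0,0,0,0.3,0,0,1],
  [0,0,0,0,0,0,1],
])

```text
time_s: 29.67
tool_pos: [0.5251, -0.0942, 0.0542]
tool_rot: [2.233, 2.208, -0.002]
wrist_force: [-1.2, -7.6, -0.5]
width: 0.0195
```

Emit:
servo_tool([
  [0,0,0,-0.5,0,0,0.0],
  [0,0,0,0,0,0,0.0],
  [0,0,0,0,0,0,0.0],
  [0,0,0,0,0,0,0.0],
  [0,0,0,0,0,0,0.0],
  [0,0,0,0,0,-10,0.0],
  [0,0,0,0,0,-20,0.0],
  [0,0,0,0,0,-35,0.0],
  [0,0,0,0,0,-35,0.0],
  [0,0,0,0,0,-20,0.0],
  [0,0,0,0,0,0,0.0],
  [0,0,0,0,0,0,0.0],
])

```text
time_s: 30.67
tool_pos: [0.5252, -0.0936, 0.1754]
tool_rot: [2.233, 2.207, 0.002]
wrist_force: [-0.3, 0.3, 0.0]
width: 0.044
```

```bash
python3 snap.py w24;python3 - <<'E'
from rig import env
import cv2
a=cv2.imread("pics/w24.png")
cv2.imwrite("pics/w24c.png",cv2.resize(a[0:280,220:420],None,fx=4,fy=2.14,interpolation=cv2.INTER_NEAREST))
b=env.get_image("side")["pixels"][:,:,::-1]
cv2.imwrite("pics/s24.png",cv2.resize(b[130:230,280:400],None,fx=6,fy=6,interpolation=cv2.INTER_CUBIC))
E
```

```text
30.6667 [ 0.5252 -0.0936  0.1754] xang 89.34 z [ 0.002 -0.001 -1.   ] F [-0.3  0.3  0. ] 0.04404699335171337 [-23.  24.  83.   0.  73. -22.]
```

View pics/w24c.png

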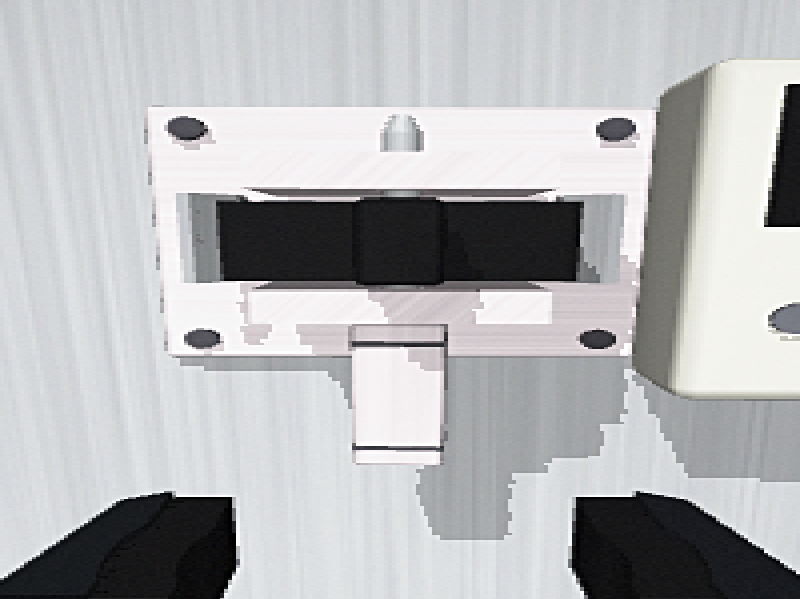

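View pics/s24.png

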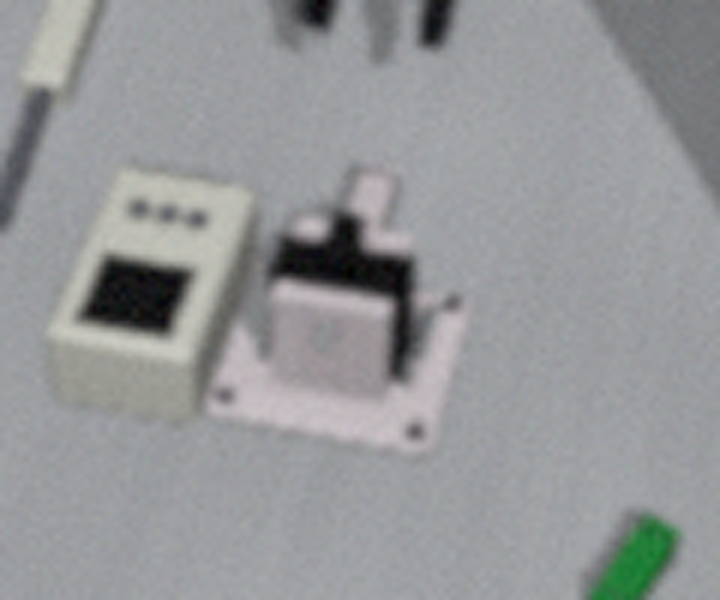

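Run:
```python
import pickle
from h import *
r,s=pickle.load(open("pics/w24.pkl","rb"))
f=lambda l:[(220+x/4-.5,y/2.14-.5) for x,y in l]
c=np.array([.5257,-.027]);e=np.array([.0113,.9999]);n=np.array([.9999,-.0113])
for nm,l,z in [("handle top",[(350,325),(447,325),(443,463),(354,463)],.063),("rib",[(357,200),(443,200),(441,283),(360,283)],.096),("cass top",[(217,200),(580,200),(578,281),(221,281)],.072)]:
    print(nm);P=quad(r,s,f(l),z);v=P.mean(0)[:2]-c;print("cradle x,y mm",(v@n*1000).round(1),(v@e*1000).round(1))
v=onz(r,f([(402,113)])[0],.055,s)[:2]-c;print("tip",v@n*1000,v@e*1000)
```

```text
handle top
c [ 0.5242 -0.0876  0.063 ] sides [0.0203, 0.0572, 0.0197, 0.0572]
xdir -0.8
xdir -0.8
tool dx,dy,dz mm [  6.1  -1.4 112.4]
cradle x,y mm -0.8 -60.7
rib
c [ 0.5254 -0.0272  0.096 ] sides [0.0149, 0.0263, 0.0145, 0.0263]
xdir -0.7
xdir -0.7
tool dx,dy,dz mm [66.5 -0.8 79.3]
cradle x,y mm -0.3 -0.2
cass top
c [ 0.5252 -0.0273  0.072 ] sides [0.0695, 0.0285, 0.0706, 0.0284]
xdir -0.7
xdir -0.7
tool dx,dy,dz mm [ 66.4  -1.1 103.3]
cradle x,y mm -0.5 -0.3
tip 0.1549984525656108 45.17320140405672
```

All within the limits (tip +45 mm, handle −60.7 mm along the hole line, cassette within 0.5 mm). Handing in.

```bash
python3 -c "
from rig import env
print(env.close_job())"
```

```text
the job is handed in; nothing more can be done
None
```

The cassette is seated in the cradle and let go. The long silver pin is pushed through plate, cassette and plate, with its handle against the −y plate, and let go. I handed the job in at about 31 s with the gripper clear above; the hand-in reports no verdict.

**Last checks (wrist camera, in the cradle's frame):**

| Item | Measured | Limit |
|---|---|---|
| Cassette, x | −0.5 mm | ±4 mm |
| Cassette, y | −0.3 mm | ±7 mm |
| Cassette yaw against the cradle | about 0.1° | 0.15 rad |
| Pin tip along the hole line | +45 mm | beyond +39 mm |
| Pin tip, sideways | +0.2 mm | ±6 mm |
| Handle centre along the hole line | −60.7 mm | beyond −40 mm |
| Handle centre, sideways | −0.8 mm | ±14 mm |

- **Heights:** the cassette's and pin's heights were not measured at the end. The cassette's upward contact force and the sizes seen at the assumed heights agree with it sitting flat on the floor. The handle may droop slightly within the hole's play.
- **Pin home:** the wrist force rose to about 7.6 N when the handle met the plate.
- **Bystanders:** I did not re-measure them at the end. The gripper never came near the short pin or the others.

**What disagreed:** the brief puts the fingertips 25 mm ahead of the TCP, but by the images and the grasps they stand only about 5.5 mm ahead. Because of that, the first grasp of the cassette and the first of the pin closed on nothing. Neither object moved, and I repeated both grasps lower. The cassette was carried on only the top 3 mm or so of its rib, reading 13.9 mm wide instead of 16, but it held.

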